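# Weigh the sample bottles on the two-pan balance

### The job

Weigh all the sample bottles together: with the beam still arrested, put every sample bottle on the left pan of the balance; then pull up the T-handled arrest plunger and twist it anticlockwise into its rest notch so that it stays up by itself, and put weights on the right pan until the free beam rests level (pointer between the two marks of its scale). Take your hand away to see it stay level, then twist the plunger back and let it down to arrest the beam; leave the bottles and the counted weights on their pans, weights not needed on the bench, and the crucible, the red stopper and the timer where they are.

Things in the scene. Friction and masses are not known exactly. Their poses are not given: they have to be found in the camera images.
- sample_1: Small clear-glass sample bottle with dark screw cap, 34 mm in diameter, 78 mm high (full width to about 55 mm up; cap 25 mm wide). Origin: centre of its underside, z up through the cap. Filled mass unknown, 83 to 143 g, different for each. Starts upright on the bench to the left of the balance. Three or four of the four bottles are present.
- sample_2: Small clear-glass sample bottle with dark screw cap, 34 mm in diameter, 78 mm high (full width to about 55 mm up; cap 25 mm wide). Origin: centre of its underside, z up through the cap. Filled mass unknown, 83 to 143 g, different for each. Starts upright on the bench to the left of the balance. Three or four of the four bottles are present.
- sample_3: Small clear-glass sample bottle with dark screw cap, 34 mm in diameter, 78 mm high (full width to about 55 mm up; cap 25 mm wide). Origin: centre of its underside, z up through the cap. Filled mass unknown, 83 to 143 g, different for each. Starts upright on the bench to the left of the balance. Three or four of the four bottles are present.
- sample_4: Small clear-glass sample bottle with dark screw cap, 34 mm in diameter, 78 mm high (full width to about 55 mm up; cap 25 mm wide). Origin: centre of its underside, z up through the cap. Filled mass unknown, 83 to 143 g, different for each. Starts upright on the bench to the left of the balance. Three or four of the four bottles are present.
- weight_200_a: Steel weight of 200 g: disc 40 mm in diameter and 20 mm thick, on it an upright round black grip 22 mm in diameter and 42 mm high (62 mm in all). Origin: centre of its underside, z up through the grip. Starts upright on the bench to the right of the balance.
- weight_200_b: Steel weight of 200 g: disc 40 mm in diameter and 20 mm thick, on it an upright round black grip 22 mm in diameter and 42 mm high (62 mm in all). Origin: centre of its underside, z up through the grip. Starts upright on the bench to the right of the balance. Same as weight_200_a.
- weight_100: Steel weight of 100 g: disc 32 mm in diameter and 16 mm thick, on it an upright round black grip 22 mm in diameter and 42 mm high (58 mm in all). Origin: centre of its underside, z up through the grip. Starts upright on the bench to the right of the balance.
- weight_50: Steel weight of 50 g: disc 26 mm in diameter and 12 mm thick, on it an upright round black grip 22 mm in diameter and 42 mm high (54 mm in all). Origin: centre of its underside, z up through the grip. Starts upright on the bench to the right of the balance.
- left_pan_top (a point): Centre of the upper face of the left (sample) pan, 100 mm to +y from the balance's middle: steel plate with a lip 11 mm high round it, inside which 136 mm (x) by 80 mm (y) are free. Axes of the balance: x away from the robot, y left, turned up to 0.15 rad. Always horizontal; 123 mm above the bench when level, moving 100 mm per rad of tilt. Where on it a load stands does not matter.
- right_pan_top (a point): Centre of the upper face of the right (weight) pan, 100 mm to -y from the balance's middle: steel plate with a lip 11 mm high round it, inside which 136 mm (x) by 80 mm (y) are free. Axes of the balance: x away from the robot, y left, turned up to 0.15 rad. Always horizontal; 123 mm above the bench when level, moving 100 mm per rad of tilt. Where on it a load stands does not matter.
- beam (a joint): Tilt of the beam, rad: 0 level, positive with the left (sample) pan down, stops at +-0.2. Free, it is damped (settles within 4 s) and tips 0.0008 rad per gram of difference, so over 250 g lies on the stop. With the arrest pin down it is held within about 0.03. A black pointer at the front moves before a white scale; its two black marks are the limits of level, 0.03 rad (37 g) either side.
- arrest_handle (a point): Centre of the black T-handle of the sprung arrest plunger, on top of the balance midway between the pans: bar 60 mm along its x, 16 mm along its y, 24 mm high; centre 235 mm above the bench when down. 12 mm free below the bar; loads on the pans are 60 mm or more to its sides. Axes turn with the handle; at the start its x is the balance's x (away from the robot).
- arrest_lift (a joint): Height of the plunger, m: 0 down (its pin sits in a notch of the beam and locks it), at most 0.028. A spring pushes it down with 4 N at 0 and 7 N at the top; with loaded pans the pin rubs a few newtons more. Twists only when lifted above 0.023; in the rest notch it settles at 0.020 and stays up.
- arrest_twist (a joint): Twist of the T-handle, rad: 0 at the start, positive anticlockwise seen from above, at most 1.2. The rest notch is at 1.05 (60 degrees, play about 0.1), 3 mm deep; the ridge between it and the slot must be passed with the plunger lifted above 0.023.
- crucible: Bystander: white crucible, 45 mm wide, 34 mm high, origin at its underside. To be left alone.
- rubber_stopper_1: Bystander: red rubber stopper, 28 mm wide, 24 mm high, origin at its underside. To be left alone.
- lab_timer: Bystander: cream timer lying flat, 62 x 62 x 18 mm, origin at its underside. To be left alone.
Things that resemble listed ones, but are neither listed nor needed, are in the scene too. What is shaped like the sample_2 but purple is not meant.

How it is judged (in metres and radians):
On the way, in this order (a step that is already met when the one before it is completed fails the run):
1. every sample bottle rests on the left pan, let go, while the arrest plunger is still down (x of sample_1 in the frame of left_pan_top between -0.071 and 0.071 m and y of sample_1 in the frame of left_pan_top between -0.043 and 0.043 m and z of sample_1 in the frame of left_pan_top between -0.006 and 0.06 m and x of sample_2 in the frame of left_pan_top between -0.071 and 0.071 m and y of sample_2 in the frame of left_pan_top between -0.043 and 0.043 m and z of sample_2 in the frame of left_pan_top between -0.006 and 0.06 m and x of sample_3 in the frame of left_pan_top between -0.071 and 0.071 m and y of sample_3 in the frame of left_pan_top between -0.043 and 0.043 m and z of sample_3 in the frame of left_pan_top between -0.006 and 0.06 m and x of sample_4 in the frame of left_pan_top between -0.071 and 0.071 m and y of sample_4 in the frame of left_pan_top between -0.043 and 0.043 m and z of sample_4 in the frame of left_pan_top between -0.006 and 0.06 m and value of joint arrest_lift below 0.004 m and linear speed of each of sample_1, sample_2, sample_3, sample_4 below 0.03 m/s and contact force between the fingers and sample_1 below 0.2 N and contact force between the fingers and sample_2 below 0.2 N and contact force between the fingers and sample_3 below 0.2 N and contact force between the fingers and sample_4 below 0.2 N), for 0.2 s.
2. the arrest plunger is twisted into its rest notch and stays up with the handle let go, and the beam has swung down under the bottles on the left pan (x of sample_1 in the frame of left_pan_top between -0.071 and 0.071 m and y of sample_1 in the frame of left_pan_top between -0.043 and 0.043 m and z of sample_1 in the frame of left_pan_top between -0.006 and 0.06 m and x of sample_2 in the frame of left_pan_top between -0.071 and 0.071 m and y of sample_2 in the frame of left_pan_top between -0.043 and 0.043 m and z of sample_2 in the frame of left_pan_top between -0.006 and 0.06 m and x of sample_3 in the frame of left_pan_top between -0.071 and 0.071 m and y of sample_3 in the frame of left_pan_top between -0.043 and 0.043 m and z of sample_3 in the frame of left_pan_top between -0.006 and 0.06 m and x of sample_4 in the frame of left_pan_top between -0.071 and 0.071 m and y of sample_4 in the frame of left_pan_top between -0.043 and 0.043 m and z of sample_4 in the frame of left_pan_top between -0.006 and 0.06 m and value of joint arrest_lift above 0.017 m and value of joint arrest_twist above 0.85 rad and value of joint beam above 0.1 rad and contact force between the fingers and anything else below 0.3 N), for 0.3 s.
3. with the plunger still up and nothing touched, the free beam stands still and level under the bottles and the weights on the right pan (x of sample_1 in the frame of left_pan_top between -0.071 and 0.071 m and y of sample_1 in the frame of left_pan_top between -0.043 and 0.043 m and z of sample_1 in the frame of left_pan_top between -0.006 and 0.06 m and x of sample_2 in the frame of left_pan_top between -0.071 and 0.071 m and y of sample_2 in the frame of left_pan_top between -0.043 and 0.043 m and z of sample_2 in the frame of left_pan_top between -0.006 and 0.06 m and x of sample_3 in the frame of left_pan_top between -0.071 and 0.071 m and y of sample_3 in the frame of left_pan_top between -0.043 and 0.043 m and z of sample_3 in the frame of left_pan_top between -0.006 and 0.06 m and x of sample_4 in the frame of left_pan_top between -0.071 and 0.071 m and y of sample_4 in the frame of left_pan_top between -0.043 and 0.043 m and z of sample_4 in the frame of left_pan_top between -0.006 and 0.06 m and value of joint arrest_lift above 0.017 m and value of joint arrest_twist above 0.85 rad and ((x of weight_200_a in the frame of right_pan_top between -0.071 and 0.071 m and y of weight_200_a in the frame of right_pan_top between -0.043 and 0.043 m and z of weight_200_a in the frame of right_pan_top between -0.006 and 0.06 m) or height (world z) of weight_200_a below 0.05 m) and ((x of weight_200_b in the frame of right_pan_top between -0.071 and 0.071 m and y of weight_200_b in the frame of right_pan_top between -0.043 and 0.043 m and z of weight_200_b in the frame of right_pan_top between -0.006 and 0.06 m) or height (world z) of weight_200_b below 0.05 m) and ((x of weight_100 in the frame of right_pan_top between -0.071 and 0.071 m and y of weight_100 in the frame of right_pan_top between -0.043 and 0.043 m and z of weight_100 in the frame of right_pan_top between -0.006 and 0.06 m) or height (world z) of weight_100 below 0.05 m) and ((x of weight_50 in the frame of right_pan_top between -0.071 and 0.071 m and y of weight_50 in the frame of right_pan_top between -0.043 and 0.043 m and z of weight_50 in the frame of right_pan_top between -0.006 and 0.06 m) or height (world z) of weight_50 below 0.05 m) and value of joint beam between -0.03 and 0.03 rad and velocity of joint beam between -0.02 and 0.02 rad/s and contact force between the fingers and anything else below 0.3 N), for 1 s.
At the end, for the whole second after the job is handed in: Every sample bottle present lies or stands on the left pan; each weight is on the right pan or down on the bench; the plunger is twisted back and fully down again (lift under 4 mm, twist under 0.15 rad), after the free beam stood level within 0.03 rad for a second (x of sample_1 in the frame of left_pan_top between -0.071 and 0.071 m and y of sample_1 in the frame of left_pan_top between -0.043 and 0.043 m and z of sample_1 in the frame of left_pan_top between -0.006 and 0.06 m and x of sample_2 in the frame of left_pan_top between -0.071 and 0.071 m and y of sample_2 in the frame of left_pan_top between -0.043 and 0.043 m and z of sample_2 in the frame of left_pan_top between -0.006 and 0.06 m and x of sample_3 in the frame of left_pan_top between -0.071 and 0.071 m and y of sample_3 in the frame of left_pan_top between -0.043 and 0.043 m and z of sample_3 in the frame of left_pan_top between -0.006 and 0.06 m and x of sample_4 in the frame of left_pan_top between -0.071 and 0.071 m and y of sample_4 in the frame of left_pan_top between -0.043 and 0.043 m and z of sample_4 in the frame of left_pan_top between -0.006 and 0.06 m and value of joint arrest_lift below 0.004 m and value of joint arrest_twist below 0.15 rad and ((x of weight_200_a in the frame of right_pan_top between -0.071 and 0.071 m and y of weight_200_a in the frame of right_pan_top between -0.043 and 0.043 m and z of weight_200_a in the frame of right_pan_top between -0.006 and 0.06 m) or height (world z) of weight_200_a below 0.05 m) and ((x of weight_200_b in the frame of right_pan_top between -0.071 and 0.071 m and y of weight_200_b in the frame of right_pan_top between -0.043 and 0.043 m and z of weight_200_b in the frame of right_pan_top between -0.006 and 0.06 m) or height (world z) of weight_200_b below 0.05 m) and ((x of weight_100 in the frame of right_pan_top between -0.071 and 0.071 m and y of weight_100 in the frame of right_pan_top between -0.043 and 0.043 m and z of weight_100 in the frame of right_pan_top between -0.006 and 0.06 m) or height (world z) of weight_100 below 0.05 m) and ((x of weight_50 in the frame of right_pan_top between -0.071 and 0.071 m and y of weight_50 in the frame of right_pan_top between -0.043 and 0.043 m and z of weight_50 in the frame of right_pan_top between -0.006 and 0.06 m) or height (world z) of weight_50 below 0.05 m) and linear speed of each of sample_1, sample_2, sample_3, sample_4, weight_200_a, weight_200_b, weight_100, weight_50 below 0.02 m/s); the robot touches nothing.
It fails at once if the crucible, the red stopper or the timer is moved by more than 30 mm (distance of any of crucible, rubber_stopper_1, lab_timer from where it was at the start of the episode above 0.03 m).
Of sample_1, sample_2, sample_3, sample_4 only 3 to 4 are there at a start; the rules pass over those that are not, and their reading is None.
At some moment in a run one of weight_200_a, weight_200_b may be knocked a few centimetres aside while the robot is not near it.
It also fails if it takes over 210 s, if anything falls off the work surface, if the arm or the gripper's body presses on something with over 40 N, if the wrist force passes 120 N, or if a joint passes its speed limit or range.

### The arm

A 7-joint arm with a two-finger parallel gripper is mounted at the origin on a cart in front of the work surface, level with it; the furniture and walls round the work are solid. World frame = base frame: x ahead of the robot, y to its left, z up, the work surface at z = 0. Lengths are in m, angles in degrees, forces in N, time in s.
With the tool pointing down it reaches from about 0.4 to 0.925 m from the base axis. Payload 4.1 kg.
Tool frame: the origin (TCP) lies at the very end of the fingers, on their centre line; the grasp point (between the pads) lies 19 mm behind it; z points along the fingers, y is the line along which they close (so a half turn about z gives the same grasp; the last joint's range is limited). The gripper opens to 85 mm and grips with 20 to 120 N. Pads are 22 mm wide; open, the fingers measure 114 mm over their backs; the gripper's body (76 mm by 85 mm) begins 54 mm behind the grasp point. The pads swing forward as they close: fully open they stand 13 mm farther back than shut.
Start: joints at [66.921, 22.827, 2.584, 88.041, -1.071, 69.15, -2.905], TCP at [0.194, -0.62, 0.231] pointing down, gripper open.
Joint ranges: [-161.44, 161.44], [-28.35, 127.94], [-78.24, 83.42], [0, 140.83], [-78.03, 258.03], [13.02, 114.36], [-168.23, 168.23]. Speed limits (degrees/s): [147.25, 147.25, 180, 180, 180, 180, 180].

### API

Orientations are given as [roll, pitch, yaw] about the fixed x, y, z axes, in that order (R = Rz(yaw) Ry(pitch) Rx(roll)).
In Python, from cell import arm gives the robot as it stands. The module is installed in compiled form; this text tells all that it offers.
- The arm moves only by the tool apply_moves, never from a script. Its argument "moves" is a list of rows, each an object with "slide": the shift along the world's x, y, z in mm, a list of three; "rotation": the turn, a rotation vector about the world's x, y, z in degrees, a list of three; "claw": the gripper command: -1 is fully open, 1 is shut, values between are in proportion. A call has 1 to 8 rows; each row is the pose to reach, as a shift and turn from the pose commanded when the call began; what a row does not reach only later rows make up. A row lasts 1/10 s, in which the tool goes at most 50 mm and 8.59 degrees, less where a joint would pass 70% of its speed; a pose out of reach is approached as far as the arm can. A call with a gripper value outside its range is refused whole. The fingers move at their own pace and stop on an object; "newtons" is the grip in N (left out, the last holds). Time passes only in rows, so rows that repeat a pose let the fingers close. It gives the time, the measured TCP pose, the force, the opening and the grip force at its end, in the units of the state.
- arm.get_state(): the state, without advancing time (a new reading comes with each control period).
- arm.grab_frame(name): name is "scene" or "top" or "wrist"; returns a dict with "pixels" (400x640x3 uint8, red, green, blue), "K" (3x3 intrinsics, pixels), "k1" (the pictures are not rectified: a ray, as slopes to the right and down, at radius r is drawn at 1 + k1 r^2 times it, then the intrinsics apply), "extrinsics" (4x4, takes a point from camera to world coordinates). Camera axes: x right, y down, z forward; pixel columns grow to the right and rows downward; lengths in m; the calibration is good to about 2 mm. A picture is of the moment at which its call begins. There is no depth.
- arm.close_job(): hands the job in; it is judged then, once.
The state is a dict: "t": time; "joints": joint angles; "qd": joint speeds; "tau": joint torques, N m; "tool_pos": TCP position; "ee_rot": TCP orientation; "ft_force": force on the tool from outside, world axes, zero at the start; "torque": the same for the moment, N m; "grip_width": finger opening in m; "gripper_force": force on a finger pad.
Only numpy, scipy, OpenCV 4.12 (cv2) and the standard library are available. Lean on these libraries where they do the work, as an engineer would, in place of code of your own. Each camera call takes 0.05 s, during which the arm holds its last target. There are 200 camera calls.

## Working session

There is one attempt and no reset: what is moved stays moved. The work goes in short steps, Python scripts to look and compute and a tool call to move; the robot and the scene stay as the last step left them, time stands still between calls to the robot, and variables do not carry over. Pictures are saved under pics/ and viewed, at most 16 in all, crops included, and the job is handed in when it is done.

Besides the shell and the picture viewer there is one more tool, called after "Emit:" as a command line: name --argument value ..., lists and objects as JSON in quotes. apply_moves: Moves the arm, as the interface text tells. Its arguments: {"type":"object","properties":{"moves":{"type":"array","items":{"type":"object","properties":{"slide":{"type":"array","items":{"type":"number"}},"rotation":{"type":"array","items":{"type":"number"}},"claw":{"type":"number"}}}},"newtons":{"type":"number"}},"required":["moves"]}

```bash
mkdir -p pics; cat > h.py <<'E'
import numpy as np, cv2
from cell import arm
def grab(n,fn=None):
    f=arm.grab_frame(n)
    if fn: cv2.imwrite('pics/'+fn,cv2.cvtColor(f['pixels'],cv2.COLOR_RGB2BGR))
    return f
def ray(f,u,v):
    K=np.array(f['K']);E=np.array(f['extrinsics'])
    d=np.array([(u-K[0,2])/K[0,0],(v-K[1,2])/K[1,1]]);s=d.copy()
    for _ in range(20): s=d/(1+f['k1']*(s@s))
    return E[:3,3],E[:3,:3]@np.array([s[0],s[1],1])
def onz(f,u,v,z):
    o,r=ray(f,u,v); return o+r*(z-o[2])/r[2]
def proj(f,p):
    K=np.array(f['K']);E=np.array(f['extrinsics'])
    c=E[:3,:3].T@(np.array(p)-E[:3,3]);s=c[:2]/c[2];s=s*(1+f['k1']*(s@s))
    return [K[0,0]*s[0]+K[0,2],K[1,1]*s[1]+K[1,2]]
E
python3 - <<'E'
from h import *
import pickle
fs={n:grab(n,n+'0.png') for n in('top','scene')}
pickle.dump(fs,open('f0.pkl','wb'))
for n in fs:print(n,fs[n]['extrinsics'],fs[n]['K'],fs[n]['k1'])
print(arm.get_state())
E
```

```text
top [[ 0.02518387 -0.99631359  0.08200616  0.43963286]
 [-0.99960018 -0.02615176 -0.01074976  0.00662041]
 [ 0.01285474 -0.08170265 -0.99657385  1.28446532]
 [ 0.          0.          0.          1.        ]] [[402.01928082   0.         320.7841678 ]
 [  0.         402.01928082 195.93464724]
 [  0.           0.           1.        ]] -0.09042122915635205
scene [[-0.66053819 -0.36597091  0.6555567  -0.25032313]
 [-0.75047279  0.34731617 -0.56228291  0.68730115]
 [-0.02190626 -0.8633868  -0.50406681  0.75179494]
 [ 0.          0.          0.          1.        ]] [[452.35097702   0.         323.62554698]
 [  0.         452.35097702 201.47270124]
 [  0.           0.           1.        ]] 0.01852216824865115
{'t': 0.1, 'joints': array([66.91999969, 22.8680154 ,  2.58001095, 88.10728769, -1.07021101,
       69.15264269, -2.9043612 ]), 'qd': array([-0.06157349, -0.12521706, -0.10800922, -0.1518299 ,  0.11843274,
        0.02016883,  0.01490918]), 'tau': array([ 4.31496752e-03, -4.76260006e+01,  1.37069788e+00, -2.54950637e+01,
        1.20728742e-02,  5.03348783e-03,  2.17709260e-05]), 'tool_pos': array([ 0.19430452, -0.61966328,  0.2303609 ]), 'ee_rot': array([-1.79896490e+02,  8.13745482e-03,  1.74154563e+01]), 'ft_force': array([-0.53418829,  0.24586184,  0.23738122]), 'torque': array([-0.01028454,  0.03138893,  0.0001063 ]), 'gripper_force': 0.0, 'grip_width': 0.0856236831434351}
```

View pics/top0.png

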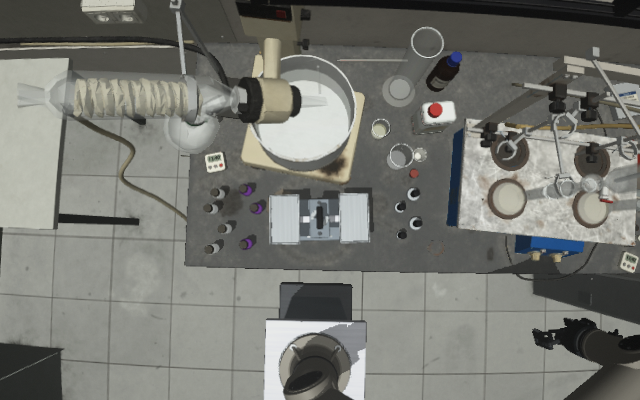

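View pics/scene0.png

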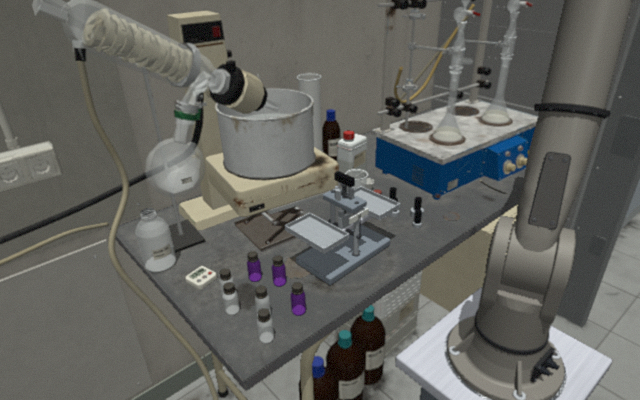

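The top view shows four clear bottles near (215-228, 190-250), three purple ones at (245-258, 187-243), the balance at (320,217), and the weights at (400-415, 195-235). I'll zoom in.

```bash
python3 - <<'E'
import cv2,numpy as np
a=cv2.imread('pics/top0.png');b=cv2.imread('pics/scene0.png')
l=cv2.resize(a[175:260,195:275],None,fx=5,fy=5,interpolation=2)[:400]
r=cv2.resize(a[160:245,385:435],None,fx=5,fy=5,interpolation=2)
r=r[:400]
cv2.imwrite('pics/c1.png',np.hstack([l,r]))
cv2.imwrite('pics/c2.png',cv2.resize(b[165:345,190:440],(800,576),interpolation=2))
E
```

```text
(no output)
```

View pics/c1.png

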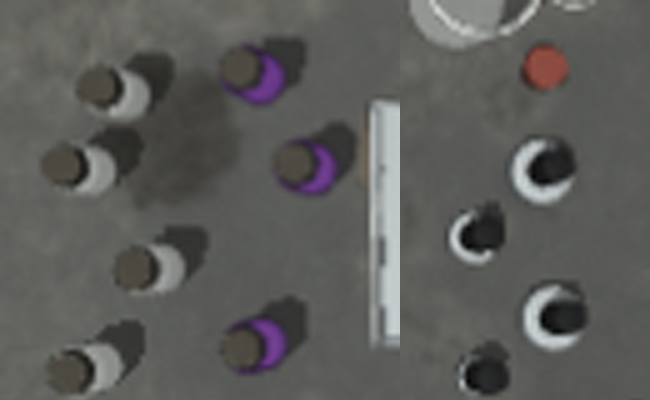

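View pics/c2.png

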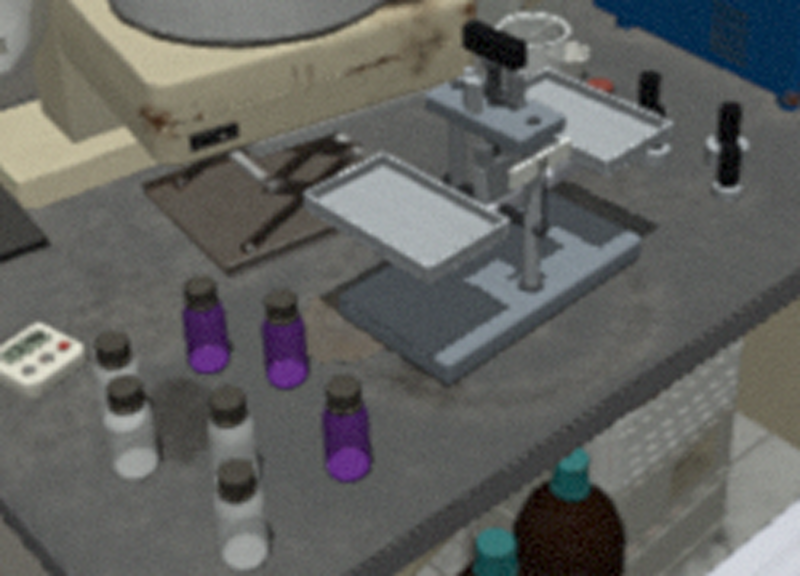

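The crop shows four clear bottles with cap centres at crop (100,88), (65,165), (136,268), (70,371), three purple look-alikes, and four weights. There's only a stain between the bottles. The scene crop confirms the layout, with the timer left of the bottles.

```bash
python3 - <<'E'
from h import *
import pickle
fs=pickle.load(open('f0.pkl','rb'));f=fs['top']
for n,x,y,ox,oy,z in [('b1',100,88,195,175,.078),('b2',65,165,195,175,.078),('b3',136,268,195,175,.078),('b4',70,371,195,175,.078),('p1',242,68,195,175,.078),('p2',297,163,195,175,.078),('p3',243,350,195,175,.078),
 ('w200a',152,165,385,160,.062),('w200b',165,318,385,160,.062),('w100',87,230,385,160,.058),('w50',90,377,385,160,.054),('stopper',145,68,385,160,.024)]:
    p=onz(f,ox+x/5-.4,oy+y/5-.4,z);print(n,p.round(3), np.round(proj(fs['scene'],p)))
hsv=cv2.cvtColor(f['pixels'],cv2.COLOR_RGB2HSV);g=cv2.cvtColor(f['pixels'],cv2.COLOR_RGB2GRAY)
m=((g>150)*255).astype('uint8');m[:180]=0;m[260:]=0;m[:,:262]=0;m[:,380:]=0
for c in cv2.findContours(m,0,2)[0]:
    if cv2.contourArea(c)>300:
        (cx,cy),wh,a=cv2.minAreaRect(c);b=cv2.boxPoints(((cx,cy),wh,a))
        print('pan',cx,cy,wh,a,onz(f,cx,cy,.13).round(4));P=[onz(f,*q,.134) for q in b];print(np.round(P,3))
m=((g<45)*255).astype('uint8');m[:195]=0;m[240:]=0;m[:,:305]=0;m[:,335:]=0
for c in cv2.findContours(m,0,2)[0]:
    if cv2.contourArea(c)>20:
        r=cv2.minAreaRect(c);print('handle',r,onz(f,*r[0],.247).round(4));print(np.round([onz(f,*q,.247) for q in cv2.boxPoints(r)],3))
E
```

```text
b1 [0.542 0.315 0.078] [227. 270.]
b2 [0.495 0.334 0.078] [230. 284.]
b3 [0.434 0.288 0.078] [262. 288.]
b4 [0.371 0.325 0.078] [264. 310.]
p1 [0.556 0.229 0.078] [254. 253.]
p2 [0.5   0.193 0.078] [279. 257.]
p3 [0.387 0.222 0.078] [298. 284.]
w200a [ 0.558 -0.296  0.062] [393. 188.]
w200b [ 0.464 -0.305  0.062] [418. 198.]
w100 [ 0.517 -0.257  0.058] [395. 198.]
w50 [ 0.427 -0.261  0.054] [419. 210.]
stopper [ 0.624 -0.301  0.024] [378. 191.]
pan 283.6536865234375 218.80113220214844 (48.98542404174805, 29.74724769592285) 88.60282135009766 [0.4661 0.099  0.13  ]
[[0.534 0.145 0.134]
 [0.538 0.06  0.134]
 [0.399 0.052 0.134]
 [0.394 0.137 0.134]]
pan 351.5 217.0 (48.0, 33.0) 90.0 [ 0.4762 -0.0956  0.13  ]
[[ 0.544 -0.046  0.134]
 [ 0.546 -0.142  0.134]
 [ 0.409 -0.144  0.134]
 [ 0.407 -0.05   0.134]]
handle ((319.5, 217.5), (21.0, 5.0), 90.0) [ 0.4691 -0.0027  0.247 ]
[[ 0.496  0.004  0.247]
 [ 0.496 -0.008  0.247]
 [ 0.442 -0.01   0.247]
 [ 0.442  0.003  0.247]]
```

Emit:
apply_moves --moves '[{"slide":[40,25,15],"rotation":[0,0,8],"claw":-1},{"slide":[75,60,30],"rotation":[0,0,16],"claw":-1},{"slide":[110,95,45],"rotation":[0,0,24],"claw":-1},{"slide":[145,130,60],"rotation":[0,0,32],"claw":-1},{"slide":[175,165,75],"rotation":[0,0,40],"claw":-1},{"slide":[200,205,80],"rotation":[0,0,48],"claw":-1},{"slide":[225,245,85],"rotation":[0,0,56],"claw":-1},{"slide":[250,285,90],"rotation":[0,0,64],"claw":-1}]'

```text
t: 0.9
tool_pos: [0.4452, -0.3332, 0.3214]
ee_rot: [-180.0, -0.0, 81.8]
ft_force: [-0.3, -0.7, 0.8]
grip_width: 0.0859
gripper_force: 0.0
```

Emit:
apply_moves --moves '[{"slide":[13,48,0],"rotation":[0,0,8],"claw":-1},{"slide":[26,96,0],"rotation":[0,0,16],"claw":-1},{"slide":[38,144,0],"rotation":[0,0,24],"claw":-1},{"slide":[50,192,0],"rotation":[0,0,32],"claw":-1},{"slide":[60,240,0],"rotation":[0,0,40],"claw":-1},{"slide":[70,288,0],"rotation":[0,0,48],"claw":-1},{"slide":[80,336,0],"rotation":[0,0,56],"claw":-1},{"slide":[90,384,0],"rotation":[0,0,64],"claw":-1}]'

```text
t: 1.7
tool_pos: [0.5343, 0.0504, 0.3211]
ee_rot: [-180.0, 0.0, 145.7]
ft_force: [1.6, -0.1, 0.7]
grip_width: 0.0856
gripper_force: 0.0
```

Emit:
apply_moves --moves '[{"slide":[-5,45,0],"rotation":[0,0,4],"claw":-0.35},{"slide":[-10,90,0],"rotation":[0,0,4],"claw":-0.35},{"slide":[-15,138,0],"rotation":[0,0,4],"claw":-0.35},{"slide":[-20,185,0],"rotation":[0,0,4],"claw":-0.35},{"slide":[-25,230,0],"rotation":[0,0,4],"claw":-0.35},{"slide":[-25,240,0],"rotation":[0,0,4],"claw":-0.35},{"slide":[-25,240,0],"rotation":[0,0,4],"claw":-0.35}]'

```text
t: 2.4
tool_pos: [0.5082, 0.291, 0.3209]
ee_rot: [-180.0, -0.1, 149.7]
ft_force: [0.7, -0.4, -0.2]
grip_width: 0.0574
gripper_force: 0.0
```

```bash
python3 - <<'E'
from h import *
f=grab('wrist','w1.png')
for n,p in dict(b1=(.542,.315,.078),b2=(.495,.334,.078),b3=(.434,.288,.078),b4=(.371,.325,.078)).items():print(n,np.round(proj(f,p)))
print(np.round(f['extrinsics'],3))
E
```

```text
b1 [344. 184.]
b2 [339. 147.]
b3 [285. 124.]
b4 [284.  64.]
[[ 0.505  0.832  0.231  0.449]
 [ 0.863 -0.486 -0.136  0.325]
 [-0.001  0.268 -0.963  0.464]
 [ 0.     0.     0.     1.   ]]
```

View pics/w1.png

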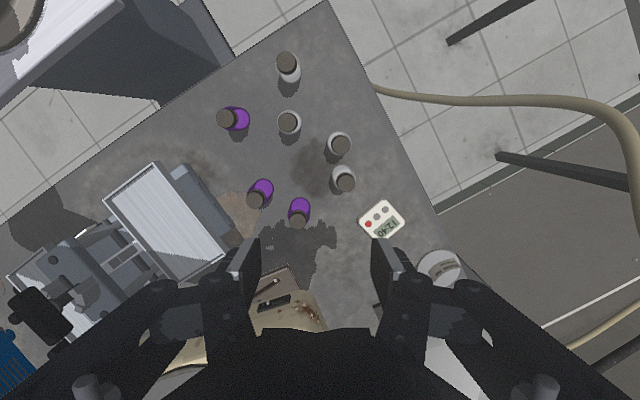

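The wrist view shows the clear caps at (344,181), (340,145), (288,122), (285,62), which matches the predictions. The timer is at (381,221).

```bash
python3 - <<'E'
from h import *
f=grab('wrist')
g=cv2.cvtColor(f['pixels'],cv2.COLOR_RGB2HSV)
for n,u,v in [('b1',344,181),('b2',340,145),('b3',288,122),('b4',285,62)]:
    s=cv2.medianBlur(g[...,2],3)[v-14:v+15,u-14:u+15]; m=((s<85)*255).astype('uint8')
    k,l,st,c=cv2.connectedComponentsWithStats(m)
    print(n,onz(f,u,v,.078).round(4),[(st[i,4],*np.round(c[i]+[u-14,v-14],1)) for i in range(1,k) if st[i,4]>60])
print('timer',onz(f,381,221,.018))
E
```

```text
b1 [0.5393 0.3147 0.078 ] [(np.int32(133), np.float64(335.3), np.float64(185.2))]
b2 [0.4943 0.3337 0.078 ] [(np.int32(171), np.float64(332.7), np.float64(153.2))]
b3 [0.4344 0.2902 0.078 ] [(np.int32(115), np.float64(290.7), np.float64(133.2))]
b4 [0.371  0.3252 0.078 ] [(np.int32(68), np.float64(290.5), np.float64(67.3))]
timer [0.6424723 0.3333306 0.018    ]
```

Emit:
apply_moves --newtons 30 --moves '[{"slide":[31,26,-20],"claw":-0.35},{"slide":[31,26,-70],"claw":-0.35},{"slide":[31,26,-120],"claw":-0.35},{"slide":[31,26,-170],"claw":-0.35},{"slide":[31,26,-220],"claw":-0.35},{"slide":[31,26,-265],"claw":-0.35},{"slide":[31,26,-293],"claw":-0.35},{"slide":[31,26,-293],"claw":0.2}]'

```text
$.moves[0]: bad value
```

Emit:
apply_moves --newtons 30 --moves '[{"slide":[0,0,0],"claw":1},{"slide":[0,0,0],"claw":1},{"slide":[0,0,0],"claw":1},{"slide":[0,0,0],"claw":1}]'

```text
$.moves[0]: bad value
```

Emit:
apply_moves --newtons 30 --moves '[{"slide":[31,26,-20],"rotation":[0,0,0],"claw":-0.35},{"slide":[31,26,-70],"rotation":[0,0,0],"claw":-0.35},{"slide":[31,26,-120],"rotation":[0,0,0],"claw":-0.35},{"slide":[31,26,-170],"rotation":[0,0,0],"claw":-0.35},{"slide":[31,26,-220],"rotation":[0,0,0],"claw":-0.35},{"slide":[31,26,-265],"rotation":[0,0,0],"claw":-0.35},{"slide":[31,26,-293],"rotation":[0,0,0],"claw":-0.35},{"slide":[31,26,-293],"rotation":[0,0,0],"claw":0.2}]'

```text
t: 3.3
tool_pos: [0.5391, 0.3096, 0.0239]
ee_rot: [-179.5, -0.2, 149.2]
ft_force: [-1.3, 0.2, -0.8]
grip_width: 0.0443
gripper_force: 0.1
```

Emit:
apply_moves --newtons 30 --moves '[{"slide":[0,0,0],"rotation":[0,0,0],"claw":1},{"slide":[0,0,0],"rotation":[0,0,0],"claw":1},{"slide":[0,0,0],"rotation":[0,0,0],"claw":1},{"slide":[0,0,0],"rotation":[0,0,0],"claw":1}]'

```text
t: 3.7
tool_pos: [0.5413, 0.3149, 0.0299]
ee_rot: [179.9, 0.1, 149.4]
ft_force: [0.6, 0.1, -0.4]
grip_width: 0.0337
gripper_force: 29.1
```

Emit:
apply_moves --moves '[{"slide":[0,0,40],"rotation":[0,0,0],"claw":1},{"slide":[0,0,85],"rotation":[0,0,0],"claw":1},{"slide":[-5,-25,125],"rotation":[0,0,0],"claw":1},{"slide":[-13,-60,155],"rotation":[0,0,0],"claw":1},{"slide":[-22,-105,175],"rotation":[0,0,0],"claw":1},{"slide":[-31,-150,180],"rotation":[0,0,0],"claw":1},{"slide":[-43,-190,180],"rotation":[0,0,0],"claw":1},{"slide":[-43,-194,175],"rotation":[0,0,0],"claw":1}]'

```text
t: 4.5
tool_pos: [0.4971, 0.114, 0.204]
ee_rot: [-179.7, 0.2, 148.9]
ft_force: [0.5, -0.1, -1.4]
grip_width: 0.0333
gripper_force: 29.5
```

Emit:
apply_moves --moves '[{"slide":[0,0,-20],"rotation":[0,0,0],"claw":1},{"slide":[0,0,-38],"rotation":[0,0,0],"claw":1},{"slide":[0,0,-46],"rotation":[0,0,0],"claw":1},{"slide":[0,0,-49],"rotation":[0,0,0],"claw":1},{"slide":[0,0,-50],"rotation":[0,0,0],"claw":1},{"slide":[0,0,-50],"rotation":[0,0,0],"claw":1}]'

```text
t: 5.1
tool_pos: [0.4978, 0.121, 0.1538]
ee_rot: [180.0, 0.0, 149.4]
ft_force: [-1.3, -0.3, -0.8]
grip_width: 0.0334
gripper_force: 29.3
```

Emit:
apply_moves --moves '[{"slide":[0,0,-2],"rotation":[0,0,0],"claw":1},{"slide":[0,0,-2],"rotation":[0,0,0],"claw":-0.1},{"slide":[0,0,-2],"rotation":[0,0,0],"claw":-0.1},{"slide":[0,0,20],"rotation":[0,0,0],"claw":-0.1},{"slide":[0,0,60],"rotation":[0,0,0],"claw":-0.1},{"slide":[0,20,100],"rotation":[0,0,0],"claw":-0.35},{"slide":[0,70,100],"rotation":[0,0,0],"claw":-0.35},{"slide":[-2,120,100],"rotation":[0,0,0],"claw":-0.35}]'

```text
t: 5.9
tool_pos: [0.4973, 0.2415, 0.2556]
ee_rot: [179.8, 0.2, 149.1]
ft_force: [0.2, 0.1, 0.6]
grip_width: 0.0573
gripper_force: 0.0
```

```bash
python3 - <<'E'
from h import *
f=grab('top');a=cv2.cvtColor(f['pixels'],4)
cv2.imwrite('pics/t2.png',cv2.resize(a[160:270,195:375],(720,440),interpolation=2))
E
```

```text
(no output)
```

View pics/t2.png

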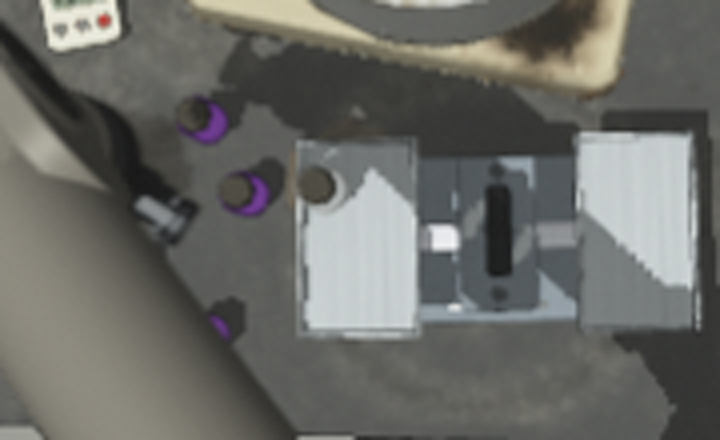

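Bottle 1 stands upright on the outer far part of the left pan (crop (320,187)). Next is bottle 2.

Emit:
apply_moves --moves '[{"slide":[0,45,0],"rotation":[0,0,0],"claw":-0.35},{"slide":[0,93,0],"rotation":[0,0,0],"claw":-0.35},{"slide":[0,93,-45],"rotation":[0,0,0],"claw":-0.35},{"slide":[0,93,-95],"rotation":[0,0,0],"claw":-0.35},{"slide":[0,93,-145],"rotation":[0,0,0],"claw":-0.35},{"slide":[0,93,-190],"rotation":[0,0,0],"claw":-0.35},{"slide":[0,93,-215],"rotation":[0,0,0],"claw":-0.35},{"slide":[0,93,-225],"rotation":[0,0,0],"claw":-0.35}]'

```text
t: 6.75
tool_pos: [0.4939, 0.3323, 0.0254]
ee_rot: [-179.8, -0.1, 149.4]
ft_force: [-0.6, -0.1, 0.3]
grip_width: 0.0575
gripper_force: 0.0
```

Emit:
apply_moves --moves '[{"slide":[0,0,0],"rotation":[0,0,0],"claw":1},{"slide":[0,0,0],"rotation":[0,0,0],"claw":1},{"slide":[0,0,0],"rotation":[0,0,0],"claw":1},{"slide":[0,0,0],"rotation":[0,0,0],"claw":1},{"slide":[0,0,0],"rotation":[0,0,0],"claw":1}]'

```text
t: 7.25
tool_pos: [0.4963, 0.3342, 0.0297]
ee_rot: [179.9, 0.1, 149.4]
ft_force: [0.4, 0.5, 2.8]
grip_width: 0.0325
gripper_force: 32.5
```

Emit:
apply_moves --moves '[{"slide":[0,0,40],"rotation":[0,0,0],"claw":1},{"slide":[0,0,85],"rotation":[0,0,0],"claw":1},{"slide":[-12,-30,125],"rotation":[0,0,0],"claw":1},{"slide":[-27,-65,155],"rotation":[0,0,0],"claw":1},{"slide":[-42,-110,175],"rotation":[0,0,0],"claw":1},{"slide":[-55,-155,180],"rotation":[0,0,0],"claw":1},{"slide":[-62,-200,180],"rotation":[0,0,0],"claw":1},{"slide":[-62,-217,175],"rotation":[0,0,0],"claw":1}]'

```text
t: 8.05
tool_pos: [0.4326, 0.1116, 0.2037]
ee_rot: [-179.8, 0.2, 149.1]
ft_force: [-0.2, 0.2, -0.8]
grip_width: 0.0325
gripper_force: 32.1
```

Emit:
apply_moves --moves '[{"slide":[0,0,0],"rotation":[0,0,0],"claw":1},{"slide":[0,0,-20],"rotation":[0,0,0],"claw":1},{"slide":[0,0,-38],"rotation":[0,0,0],"claw":1},{"slide":[0,0,-46],"rotation":[0,0,0],"claw":1},{"slide":[0,0,-50],"rotation":[0,0,0],"claw":1},{"slide":[0,0,-52],"rotation":[0,0,0],"claw":1},{"slide":[0,0,-52],"rotation":[0,0,0],"claw":-0.1},{"slide":[0,0,-52],"rotation":[0,0,0],"claw":-0.1}]'

```text
t: 8.85
tool_pos: [0.4342, 0.1172, 0.1521]
ee_rot: [179.9, 0.1, 149.4]
ft_force: [-0.1, 0.7, -0.3]
grip_width: 0.0468
gripper_force: 0.0
```

Emit:
apply_moves --moves '[{"slide":[0,0,25],"rotation":[0,0,0],"claw":-0.1},{"slide":[0,0,70],"rotation":[0,0,0],"claw":-0.1},{"slide":[0,15,105],"rotation":[0,0,-8],"claw":-0.35},{"slide":[0,60,110],"rotation":[0,0,-16],"claw":-0.35},{"slide":[0,105,110],"rotation":[0,0,-24],"claw":-0.35},{"slide":[1,150,100],"rotation":[0,0,-32],"claw":-0.35},{"slide":[1,172,70],"rotation":[0,0,-40],"claw":-0.35},{"slide":[1,172,30],"rotation":[0,0,-48],"claw":-0.35}]'

```text
t: 9.65
tool_pos: [0.4369, 0.2942, 0.1872]
ee_rot: [179.4, -0.3, 106.3]
ft_force: [0.5, -0.8, 0.0]
grip_width: 0.0579
gripper_force: 0.0
```

Emit:
apply_moves --moves '[{"slide":[0,0,-30],"rotation":[0,0,-8],"claw":-0.35},{"slide":[0,0,-75],"rotation":[0,0,-9],"claw":-0.35},{"slide":[0,0,-120],"rotation":[0,0,-9],"claw":-0.35},{"slide":[0,0,-145],"rotation":[0,0,-9],"claw":-0.35},{"slide":[0,0,-153],"rotation":[0,0,-9],"claw":0},{"slide":[0,0,-153],"rotation":[0,0,-9],"claw":1},{"slide":[0,0,-153],"rotation":[0,0,-9],"claw":1},{"slide":[0,0,-153],"rotation":[0,0,-9],"claw":1}]'

```text
t: 10.45
tool_pos: [0.4359, 0.2889, 0.0326]
ee_rot: [179.8, -0.1, 97.4]
ft_force: [0.3, 0.3, -0.4]
grip_width: 0.0321
gripper_force: 31.0
```

Emit:
apply_moves --moves '[{"slide":[0,0,40],"rotation":[0,0,0],"claw":1},{"slide":[0,0,85],"rotation":[0,0,0],"claw":1},{"slide":[5,-10,130],"rotation":[0,0,0],"claw":1},{"slide":[15,-35,170],"rotation":[0,0,0],"claw":1},{"slide":[30,-65,205],"rotation":[0,0,-2],"claw":1},{"slide":[45,-105,228],"rotation":[0,0,-4],"claw":1},{"slide":[60,-150,230],"rotation":[0,0,-4],"claw":1},{"slide":[64,-195,230],"rotation":[0,0,-4],"claw":1}]'

```text
t: 11.25
tool_pos: [0.5006, 0.0915, 0.2637]
ee_rot: [179.6, 0.0, 93.5]
ft_force: [0.1, -0.5, -1.3]
grip_width: 0.0324
gripper_force: 31.0
```

Emit:
apply_moves --moves '[{"slide":[0,-13,0],"rotation":[0,0,0],"claw":1},{"slide":[0,-13,0],"rotation":[0,0,0],"claw":1},{"slide":[0,-13,-30],"rotation":[0,0,0],"claw":1},{"slide":[0,-13,-65],"rotation":[0,0,0],"claw":1},{"slide":[0,-13,-90],"rotation":[0,0,0],"claw":1},{"slide":[0,-13,-98],"rotation":[0,0,0],"claw":1},{"slide":[0,-13,-101],"rotation":[0,0,0],"claw":1},{"slide":[0,-13,-101],"rotation":[0,0,0],"claw":1}]'

```text
t: 12.05
tool_pos: [0.4992, 0.0812, 0.1609]
ee_rot: [179.9, -0.0, 93.5]
ft_force: [-0.4, -0.3, -0.4]
grip_width: 0.032
gripper_force: 31.0
```

Emit:
apply_moves --moves '[{"slide":[0,0,-3],"rotation":[0,0,0],"claw":1},{"slide":[0,0,-5],"rotation":[0,0,0],"claw":1},{"slide":[0,0,-5],"rotation":[0,0,0],"claw":1}]'

```text
t: 12.35
tool_pos: [0.4987, 0.08, 0.1551]
ee_rot: [180.0, 0.0, 93.5]
ft_force: [-0.2, 0.7, -1.5]
grip_width: 0.0325
gripper_force: 31.0
```

Emit:
apply_moves --moves '[{"slide":[0,0,0],"rotation":[0,0,0],"claw":-0.1},{"slide":[0,0,0],"rotation":[0,0,0],"claw":-0.1},{"slide":[0,0,25],"rotation":[0,0,0],"claw":-0.1},{"slide":[0,0,70],"rotation":[0,0,0],"claw":-0.1},{"slide":[-30,30,100],"rotation":[0,0,0],"claw":-0.35},{"slide":[-60,70,100],"rotation":[0,0,0],"claw":-0.35},{"slide":[-90,110,100],"rotation":[0,0,0],"claw":-0.35},{"slide":[-105,155,100],"rotation":[0,0,0],"claw":-0.35}]'

```text
t: 13.15
tool_pos: [0.3918, 0.2355, 0.2554]
ee_rot: [179.9, 0.2, 93.4]
ft_force: [1.1, 0.9, -0.4]
grip_width: 0.0578
gripper_force: 0.0
```

Emit:
apply_moves --moves '[{"slide":[-12,45,0],"rotation":[0,0,0],"claw":-0.35},{"slide":[-23,89,0],"rotation":[0,0,0],"claw":-0.35},{"slide":[-23,89,-45],"rotation":[0,0,0],"claw":-0.35},{"slide":[-23,89,-95],"rotation":[0,0,0],"claw":-0.35},{"slide":[-23,89,-145],"rotation":[0,0,0],"claw":-0.35},{"slide":[-23,89,-190],"rotation":[0,0,0],"claw":-0.35},{"slide":[-23,89,-217],"rotation":[0,0,0],"claw":-0.35},{"slide":[-23,89,-227],"rotation":[0,0,0],"claw":-0.35}]'

```text
t: 13.95
tool_pos: [0.369, 0.3226, 0.0252]
ee_rot: [-179.8, 0.2, 93.5]
ft_force: [-0.4, 0.3, -1.0]
grip_width: 0.0576
gripper_force: 0.0
```

Emit:
apply_moves --moves '[{"slide":[0,0,0],"rotation":[0,0,0],"claw":0},{"slide":[0,0,0],"rotation":[0,0,0],"claw":1},{"slide":[0,0,0],"rotation":[0,0,0],"claw":1},{"slide":[0,0,0],"rotation":[0,0,0],"claw":1},{"slide":[0,0,0],"rotation":[0,0,0],"claw":1}]'

```text
t: 14.45
tool_pos: [0.3714, 0.3245, 0.029]
ee_rot: [179.9, -0.0, 93.4]
ft_force: [0.3, -0.1, 4.2]
grip_width: 0.0325
gripper_force: 32.1
```

Emit:
apply_moves --moves '[{"slide":[0,0,40],"rotation":[0,0,0],"claw":1},{"slide":[0,0,85],"rotation":[0,0,0],"claw":1},{"slide":[5,-10,130],"rotation":[0,0,0],"claw":1},{"slide":[15,-40,168],"rotation":[0,0,0],"claw":1},{"slide":[30,-70,200],"rotation":[0,0,0],"claw":1},{"slide":[40,-110,225],"rotation":[0,0,0],"claw":1},{"slide":[50,-155,230],"rotation":[0,0,0],"claw":1},{"slide":[58,-200,230],"rotation":[0,0,0],"claw":1}]'

```text
t: 15.25
tool_pos: [0.4296, 0.1227, 0.2597]
ee_rot: [179.7, 0.1, 93.5]
ft_force: [1.0, 0.3, -1.7]
grip_width: 0.0326
gripper_force: 31.7
```

Emit:
apply_moves --moves '[{"slide":[6,-48,0],"rotation":[0,0,0],"claw":1},{"slide":[6,-48,0],"rotation":[0,0,0],"claw":1},{"slide":[6,-48,-10],"rotation":[0,0,0],"claw":1},{"slide":[6,-48,-45],"rotation":[0,0,0],"claw":1},{"slide":[6,-48,-80],"rotation":[0,0,0],"claw":1},{"slide":[6,-48,-98],"rotation":[0,0,0],"claw":1},{"slide":[6,-48,-105],"rotation":[0,0,0],"claw":1},{"slide":[6,-48,-107],"rotation":[0,0,0],"claw":1}]'

```text
t: 16.05
tool_pos: [0.4338, 0.0775, 0.1502]
ee_rot: [-179.9, -0.0, 93.6]
ft_force: [-0.7, 0.2, -1.3]
grip_width: 0.0322
gripper_force: 31.6
```

Emit:
apply_moves --moves '[{"slide":[0,0,0],"rotation":[0,0,0],"claw":1},{"slide":[0,0,0],"rotation":[0,0,0],"claw":-0.1},{"slide":[0,0,0],"rotation":[0,0,0],"claw":-0.1},{"slide":[0,0,20],"rotation":[0,0,0],"claw":-0.1},{"slide":[0,0,65],"rotation":[0,0,0],"claw":-0.1},{"slide":[0,0,110],"rotation":[0,0,0],"claw":-0.1},{"slide":[0,0,150],"rotation":[0,0,0],"claw":-0.1},{"slide":[0,0,150],"rotation":[0,0,0],"claw":-0.1}]'

```text
t: 16.85
tool_pos: [0.4383, 0.0772, 0.307]
ee_rot: [179.3, 0.1, 93.4]
ft_force: [0.1, 0.4, -0.0]
grip_width: 0.0466
gripper_force: 0.0
```

```bash
python3 - <<'E'
from h import *
f=grab('top');a=cv2.cvtColor(f['pixels'],4);f=grab('scene');b=cv2.cvtColor(f['pixels'],4)
cv2.imwrite('pics/t3.png',np.hstack([cv2.resize(a[170:260,255:425],(510,270),interpolation=2),cv2.resize(b[160:280,270:430],(280,210),interpolation=2)[:270] if 0 else cv2.resize(b[150:285,290:430],(280,270),interpolation=2)]))
E
```

```text
(no output)
```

View pics/t3.png

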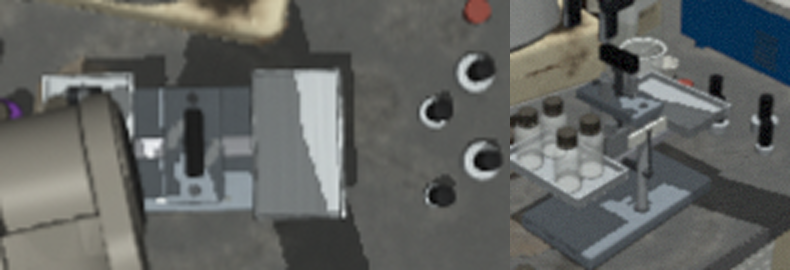

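All four bottles are upright on the left pan, and the weights haven't moved. Next is the handle.

Emit:
apply_moves --moves '[{"slide":[10,-20,0],"rotation":[0,0,-8],"claw":-0.1},{"slide":[20,-45,0],"rotation":[0,0,-16],"claw":-0.1},{"slide":[35,-79,0],"rotation":[0,0,-24],"claw":-0.1},{"slide":[35,-79,0],"rotation":[0,0,-32],"claw":-0.1},{"slide":[35,-79,0],"rotation":[0,0,-40],"claw":-0.1},{"slide":[35,-79,0],"rotation":[0,0,-48],"claw":-0.1},{"slide":[35,-79,0],"rotation":[0,0,-56],"claw":-0.1},{"slide":[35,-79,0],"rotation":[0,0,-64],"claw":-0.1}]'

```text
t: 17.75
tool_pos: [0.4684, -0.0031, 0.299]
ee_rot: [-179.9, 0.2, 29.2]
ft_force: [0.3, -0.1, 0.3]
grip_width: 0.0471
gripper_force: 0.0
```

Emit:
apply_moves --moves '[{"slide":[0,0,0],"rotation":[0,0,-8],"claw":-0.1},{"slide":[0,0,0],"rotation":[0,0,-16],"claw":-0.1},{"slide":[0,0,0],"rotation":[0,0,-24],"claw":-0.1},{"slide":[0,0,0],"rotation":[0,0,-26],"claw":-0.1},{"slide":[0,0,0],"rotation":[0,0,-26],"claw":-0.1}]'

```text
t: 18.25
tool_pos: [0.4685, -0.003, 0.2992]
ee_rot: [-180.0, 0.2, 3.5]
ft_force: [-0.5, 0.1, -0.8]
grip_width: 0.0469
gripper_force: 0.0
```

```bash
python3 - <<'E'
from h import *
f=grab('wrist','w4.png');s=arm.get_state();print(s['tool_pos'],s['ee_rot'],s['joints'])
for p in [(.470,-.002,.247),(.50,-.0003,.247),(.44,-.0036,.247)]:print(np.round(proj(f,p)))
E
```

```text
[ 0.4686859  -0.00299953  0.29945312] [-1.79974450e+02  1.56221071e-01  3.53156834e+00] [ 37.0305024    2.85527422 -43.10792212 105.03649196   2.00564769
  73.04299481 -93.10078596]
[314. 215.]
[314. 173.]
[313. 254.]
```

View pics/w4.png

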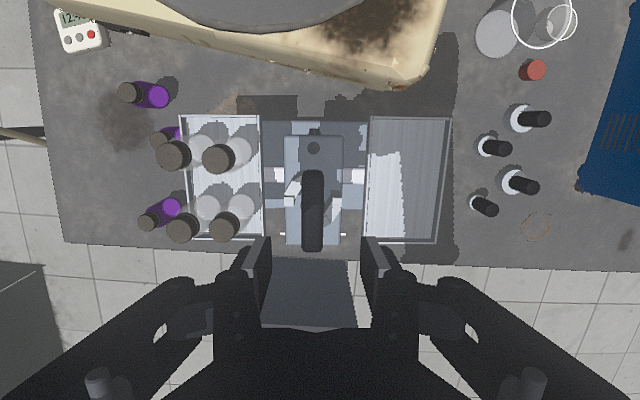

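The handle sits at (313,168-252) as predicted, and the bottles and weights are all visible. Now I'll descend and grip.

Emit:
apply_moves --newtons 80 --moves '[{"slide":[2,1,-40],"rotation":[0,0,0],"claw":-0.1},{"slide":[2,1,-72],"rotation":[0,0,0],"claw":-0.1},{"slide":[2,1,-83],"rotation":[0,0,0],"claw":-0.1},{"slide":[2,1,-83],"rotation":[0,0,0],"claw":0.4},{"slide":[2,1,-83],"rotation":[0,0,0],"claw":1},{"slide":[2,1,-83],"rotation":[0,0,0],"claw":1},{"slide":[2,1,-83],"rotation":[0,0,0],"claw":1},{"slide":[2,1,-83],"rotation":[0,0,0],"claw":1}]'

```text
t: 19.1
tool_pos: [0.4721, -0.0005, 0.219]
ee_rot: [-179.9, -0.1, 3.5]
ft_force: [-1.8, 5.2, 2.5]
grip_width: 0.0145
gripper_force: 79.0
```

Emit:
apply_moves --moves '[{"slide":[0,0,5],"rotation":[0,0,0],"claw":1},{"slide":[0,0,12],"rotation":[0,0,0],"claw":1},{"slide":[0,0,19],"rotation":[0,0,0],"claw":1},{"slide":[0,0,24],"rotation":[0,0,0],"claw":1},{"slide":[0,0,27],"rotation":[0,0,0],"claw":1},{"slide":[0,0,27],"rotation":[0,0,0],"claw":1}]'

```text
t: 19.7
tool_pos: [0.4719, -0.0007, 0.2448]
ee_rot: [-179.9, -0.1, 3.5]
ft_force: [3.0, 4.9, -8.7]
grip_width: 0.0149
gripper_force: 78.4
```

Emit:
apply_moves --moves '[{"slide":[0,0,1],"rotation":[0,0,8],"claw":1},{"slide":[0,0,1],"rotation":[0,0,16],"claw":1},{"slide":[0,0,1],"rotation":[0,0,24],"claw":1},{"slide":[0,0,1],"rotation":[0,0,32],"claw":1},{"slide":[0,0,1],"rotation":[0,0,40],"claw":1},{"slide":[0,0,1],"rotation":[0,0,48],"claw":1},{"slide":[0,0,1],"rotation":[0,0,55],"claw":1},{"slide":[0,0,1],"rotation":[0,0,60],"claw":1}]'

```text
t: 20.5
tool_pos: [0.471, 0.0008, 0.2452]
ee_rot: [-179.9, -0.2, 63.8]
ft_force: [1.2, 8.0, -7.5]
grip_width: 0.0148
gripper_force: 78.4
```

Emit:
apply_moves --moves '[{"slide":[0,0,0],"rotation":[0,0,0],"claw":1},{"slide":[0,0,0],"rotation":[0,0,0],"claw":1}]'

```text
t: 20.7
tool_pos: [0.471, 0.0008, 0.2451]
ee_rot: [-179.9, -0.2, 63.6]
ft_force: [0.3, 8.1, -8.1]
grip_width: 0.0146
gripper_force: 78.3
```

Emit:
apply_moves --moves '[{"slide":[0,0,-4],"rotation":[0,0,0],"claw":1},{"slide":[0,0,-8],"rotation":[0,0,0],"claw":1},{"slide":[0,0,-8],"rotation":[0,0,0],"claw":1}]'

```text
t: 21.0
tool_pos: [0.4711, 0.0009, 0.2388]
ee_rot: [-179.9, -0.1, 63.6]
ft_force: [-4.0, 7.4, 3.5]
grip_width: 0.0148
gripper_force: 80.1
```

Emit:
apply_moves --newtons 30 --moves '[{"slide":[0,0,0],"rotation":[0,0,0],"claw":-0.1},{"slide":[0,0,0],"rotation":[0,0,0],"claw":-0.1},{"slide":[0,0,0],"rotation":[0,0,0],"claw":-0.1},{"slide":[0,0,20],"rotation":[0,0,0],"claw":-0.1},{"slide":[0,0,60],"rotation":[0,0,0],"claw":-0.1},{"slide":[0,0,90],"rotation":[0,0,0],"claw":-0.1},{"slide":[20,-40,90],"rotation":[0,0,0],"claw":-0.1},{"slide":[40,-80,90],"rotation":[0,0,0],"claw":-0.1}]'

```text
t: 21.8
tool_pos: [0.5129, -0.083, 0.3301]
ee_rot: [179.7, 0.1, 63.6]
ft_force: [1.0, 0.9, -0.7]
grip_width: 0.0465
gripper_force: 0.0
```

```bash
python3 - <<'E'
from h import *
f=grab('top');a=cv2.cvtColor(f['pixels'],4);f=grab('scene');b=cv2.cvtColor(f['pixels'],4)
cv2.imwrite('pics/t5.png',np.hstack([cv2.resize(a[170:260,255:425],(425,225),interpolation=2),cv2.resize(b[160:260,275:425],(375,225),interpolation=2)]))
E
```

```text
(no output)
```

View pics/t5.png

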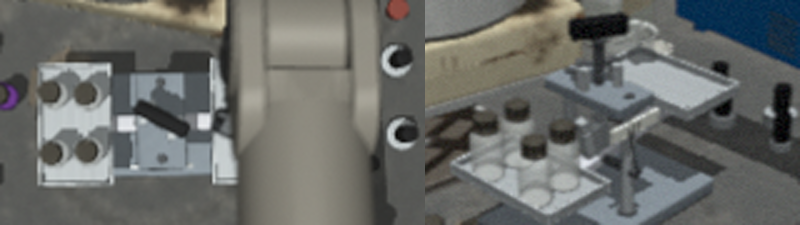

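The handle is twisted and staying up, and the left pan has swung down with its bottles upright. The 200 g weights are at crop (397,60) and (402,130), unchanged. Next I'll move weight_200_a.

Emit:
apply_moves --newtons 40 --moves '[{"slide":[10,-45,0],"rotation":[0,0,8],"claw":0},{"slide":[20,-90,0],"rotation":[0,0,16],"claw":0},{"slide":[30,-135,0],"rotation":[0,0,24],"claw":0},{"slide":[40,-180,-10],"rotation":[0,0,30],"claw":0},{"slide":[47,-214,-40],"rotation":[0,0,30],"claw":0},{"slide":[47,-214,-90],"rotation":[0,0,30],"claw":0},{"slide":[47,-214,-140],"rotation":[0,0,30],"claw":0},{"slide":[47,-214,-180],"rotation":[0,0,30],"claw":0}]'

```text
t: 22.7
tool_pos: [0.557, -0.2967, 0.1447]
ee_rot: [-179.9, -0.0, 93.4]
ft_force: [0.0, -1.2, 0.3]
grip_width: 0.0423
gripper_force: 0.0
```

```bash
python3 - <<'E'
from h import *
f=grab('wrist','w6.png');s=arm.get_state();print(s['tool_pos'],s['ee_rot'])
for p in [(.558,-.296,.062),(.464,-.305,.062),(.517,-.257,.058),(.427,-.261,.054)]:print(np.round(proj(f,p)))
E
```

```text
[ 0.55278937 -0.29499783  0.13806538] [-179.30752103   -0.38071092   93.42432506]
[318. 205.]
[203. 209.]
[269. 153.]
[160. 152.]
```

View pics/w6.png

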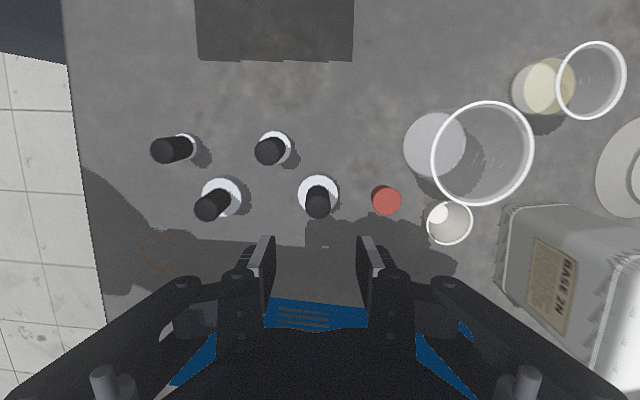

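Weight grip tops are at (318,208), (208,207), (266,153), (161,150), as expected. Descending.

Emit:
apply_moves --moves '[{"slide":[0,0,-45],"rotation":[0,0,0],"claw":0},{"slide":[0,0,-85],"rotation":[0,0,0],"claw":0},{"slide":[0,0,-105],"rotation":[0,0,0],"claw":0},{"slide":[0,0,-110],"rotation":[0,0,0],"claw":0},{"slide":[0,0,-110],"rotation":[0,0,0],"claw":0},{"slide":[0,0,-110],"rotation":[0,0,0],"claw":0}]'

```text
t: 23.35
tool_pos: [0.5601, -0.2967, 0.04]
ee_rot: [179.8, 0.1, 93.4]
ft_force: [0.5, -0.4, 0.5]
grip_width: 0.0429
gripper_force: 0.0
```

Commanded z is about 0.039, so I'll go 10 mm lower, grip and lift.

Emit:
apply_moves --moves '[{"slide":[0,0,-10],"rotation":[0,0,0],"claw":0},{"slide":[0,0,-10],"rotation":[0,0,0],"claw":1},{"slide":[0,0,-10],"rotation":[0,0,0],"claw":1},{"slide":[0,0,-10],"rotation":[0,0,0],"claw":1},{"slide":[0,0,-10],"rotation":[0,0,0],"claw":1},{"slide":[0,0,-10],"rotation":[0,0,0],"claw":1}]'

```text
t: 23.95
tool_pos: [0.5586, -0.296, 0.028]
ee_rot: [180.0, 0.0, 93.5]
ft_force: [-0.3, 0.5, -0.5]
grip_width: 0.0207
gripper_force: 39.2
```

Emit:
apply_moves --moves '[{"slide":[0,0,45],"rotation":[0,0,0],"claw":1},{"slide":[0,0,90],"rotation":[0,0,0],"claw":1},{"slide":[0,5,135],"rotation":[0,0,0],"claw":1},{"slide":[-10,30,175],"rotation":[0,0,0],"claw":1},{"slide":[-20,75,185],"rotation":[0,0,0],"claw":1},{"slide":[-30,120,185],"rotation":[0,0,0],"claw":1},{"slide":[-40,160,185],"rotation":[0,0,0],"claw":1},{"slide":[-49,183,185],"rotation":[0,0,0],"claw":1}]'

```text
t: 24.75
tool_pos: [0.5085, -0.1086, 0.213]
ee_rot: [-180.0, -0.0, 93.7]
ft_force: [0.7, -0.0, -1.5]
grip_width: 0.0207
gripper_force: 40.0
```

Emit:
apply_moves --moves '[{"slide":[0,0,-20],"rotation":[0,0,0],"claw":1},{"slide":[0,0,-34],"rotation":[0,0,0],"claw":1},{"slide":[0,0,-39],"rotation":[0,0,0],"claw":1},{"slide":[0,0,-41],"rotation":[0,0,0],"claw":1},{"slide":[0,0,-43],"rotation":[0,0,0],"claw":1},{"slide":[0,0,-43],"rotation":[0,0,0],"claw":1}]'

```text
t: 25.35
tool_pos: [0.5097, -0.1135, 0.17]
ee_rot: [-180.0, 0.0, 93.4]
ft_force: [-1.1, -1.3, 0.9]
grip_width: 0.0205
gripper_force: 40.2
```

Emit:
apply_moves --moves '[{"slide":[0,0,-2],"rotation":[0,0,0],"claw":0.1},{"slide":[0,0,-2],"rotation":[0,0,0],"claw":0.1},{"slide":[0,0,-2],"rotation":[0,0,0],"claw":0.1},{"slide":[0,0,30],"rotation":[0,0,0],"claw":0.1},{"slide":[0,-10,75],"rotation":[0,0,0],"claw":0},{"slide":[-10,-55,80],"rotation":[0,0,0],"claw":0},{"slide":[-20,-100,80],"rotation":[0,0,0],"claw":0},{"slide":[-30,-145,80],"rotation":[0,0,0],"claw":0}]'

```text
t: 26.15
tool_pos: [0.4797, -0.2596, 0.251]
ee_rot: [179.9, 0.1, 93.5]
ft_force: [0.2, 0.4, 0.1]
grip_width: 0.0429
gripper_force: 0.0
```

```bash
python3 - <<'E'
from h import *
f=grab('top');a=cv2.cvtColor(f['pixels'],4);w=grab('wrist');f=grab('scene');b=cv2.cvtColor(f['pixels'],4)
c=cv2.cvtColor(w['pixels'],4)
cv2.imwrite('pics/t7.png',np.vstack([np.hstack([cv2.resize(a[170:260,255:425],(425,225),interpolation=2),cv2.resize(b[160:260,275:425],(375,225),interpolation=2)]),cv2.resize(c,(480,300)) if 0 else np.pad(cv2.resize(c,(480,300)),((0,0),(0,320),(0,0)))]))
for p in [(.464,-.305,.062)]:print(np.round(proj(w,p))*.75)
print(arm.get_state()['tool_pos'])
E
```

```text
[228.75 154.5 ]
[ 0.47817475 -0.26212142  0.24960926]
```

View pics/t7.png

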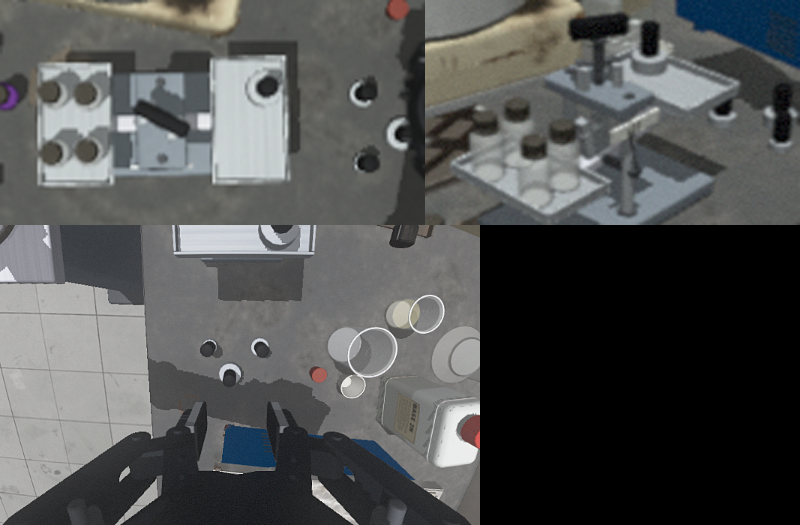

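200_a is on the right pan, with the beam still at the left stop. 200_b is where expected (229,377). Next is 200_b.

Emit:
apply_moves --moves '[{"slide":[-16,-46,0],"rotation":[0,0,0],"claw":0},{"slide":[-16,-46,-45],"rotation":[0,0,0],"claw":0},{"slide":[-16,-46,-95],"rotation":[0,0,0],"claw":0},{"slide":[-16,-46,-140],"rotation":[0,0,0],"claw":0},{"slide":[-16,-46,-180],"rotation":[0,0,0],"claw":0},{"slide":[-16,-46,-210],"rotation":[0,0,0],"claw":0},{"slide":[-16,-46,-221],"rotation":[0,0,0],"claw":0},{"slide":[-16,-46,-221],"rotation":[0,0,0],"claw":0}]'

```text
t: 27.1
tool_pos: [0.4635, -0.3024, 0.028]
ee_rot: [-179.9, -0.1, 93.6]
ft_force: [-1.1, 0.4, 0.7]
grip_width: 0.0428
gripper_force: 0.0
```

Emit:
apply_moves --moves '[{"slide":[0,0,0],"rotation":[0,0,0],"claw":1},{"slide":[0,0,0],"rotation":[0,0,0],"claw":1},{"slide":[0,0,0],"rotation":[0,0,0],"claw":1},{"slide":[0,0,0],"rotation":[0,0,0],"claw":1},{"slide":[0,0,0],"rotation":[0,0,0],"claw":1}]'

```text
t: 27.6
tool_pos: [0.4653, -0.3045, 0.0309]
ee_rot: [179.8, 0.1, 93.5]
ft_force: [-1.4, 0.4, 7.7]
grip_width: 0.0208
gripper_force: 39.8
```

Emit:
apply_moves --moves '[{"slide":[0,0,45],"rotation":[0,0,0],"claw":1},{"slide":[0,0,90],"rotation":[0,0,0],"claw":1},{"slide":[0,5,135],"rotation":[0,0,0],"claw":1},{"slide":[-5,30,172],"rotation":[0,0,0],"claw":1},{"slide":[-10,75,182],"rotation":[0,0,0],"claw":1},{"slide":[-15,120,182],"rotation":[0,0,0],"claw":1},{"slide":[-19,165,182],"rotation":[0,0,0],"claw":1},{"slide":[-19,190,180],"rotation":[0,0,0],"claw":1}]'

```text
t: 28.4
tool_pos: [0.4435, -0.1102, 0.2093]
ee_rot: [-180.0, 0.1, 93.7]
ft_force: [0.4, -0.6, -1.4]
grip_width: 0.0211
gripper_force: 40.1
```

Emit:
apply_moves --moves '[{"slide":[0,0,0],"rotation":[0,0,0],"claw":1},{"slide":[0,0,-20],"rotation":[0,0,0],"claw":1},{"slide":[0,0,-34],"rotation":[0,0,0],"claw":1},{"slide":[0,0,-39],"rotation":[0,0,0],"claw":1},{"slide":[0,0,-43],"rotation":[0,0,0],"claw":1},{"slide":[0,0,-47],"rotation":[0,0,0],"claw":1},{"slide":[0,0,-50],"rotation":[0,0,0],"claw":1},{"slide":[0,0,-50],"rotation":[0,0,0],"claw":1}]'

```text
t: 29.2
tool_pos: [0.4446, -0.1141, 0.1585]
ee_rot: [180.0, -0.0, 93.5]
ft_force: [0.2, -0.6, -0.6]
grip_width: 0.0206
gripper_force: 40.4
```

Emit:
apply_moves --moves '[{"slide":[0,0,0],"rotation":[0,0,0],"claw":0.1},{"slide":[0,0,0],"rotation":[0,0,0],"claw":0.1},{"slide":[0,0,0],"rotation":[0,0,0],"claw":0.1},{"slide":[0,0,30],"rotation":[0,0,0],"claw":0.1},{"slide":[0,-10,75],"rotation":[0,0,0],"claw":0},{"slide":[10,-55,80],"rotation":[0,0,0],"claw":0},{"slide":[20,-100,80],"rotation":[0,0,0],"claw":0},{"slide":[30,-130,80],"rotation":[0,0,0],"claw":0}]'

```text
t: 30.0
tool_pos: [0.4748, -0.2479, 0.2396]
ee_rot: [179.9, 0.2, 93.3]
ft_force: [-0.3, 0.6, -0.5]
grip_width: 0.043
gripper_force: 0.0
```

Emit:
apply_moves --moves '[{"slide":[0,0,0],"rotation":[0,0,0],"claw":0},{"slide":[0,0,0],"rotation":[0,0,0],"claw":0},{"slide":[0,0,0],"rotation":[0,0,0],"claw":0},{"slide":[0,0,0],"rotation":[0,0,0],"claw":0},{"slide":[0,0,0],"rotation":[0,0,0],"claw":0},{"slide":[0,0,0],"rotation":[0,0,0],"claw":0},{"slide":[0,0,0],"rotation":[0,0,0],"claw":0},{"slide":[0,0,0],"rotation":[0,0,0],"claw":0}]'

```text
t: 30.8
tool_pos: [0.4745, -0.2439, 0.2389]
ee_rot: [180.0, 0.0, 93.5]
ft_force: [-0.3, 0.1, -0.5]
grip_width: 0.0428
gripper_force: 0.0
```

```bash
python3 - <<'E'
from h import *
f=grab('top');a=cv2.cvtColor(f['pixels'],4);f=grab('scene');b=cv2.cvtColor(f['pixels'],4)
cv2.imwrite('pics/t8.png',np.vstack([np.hstack([cv2.resize(a[170:260,255:425],(425,225),interpolation=2),cv2.resize(b[160:260,275:425],(375,225),interpolation=2)]),cv2.resize(b[190:235,315:425],(800,327),interpolation=2)]))
print(arm.get_state()['tool_pos'])
E
```

```text
[ 0.47454041 -0.24398318  0.23885699]
```

View pics/t8.png

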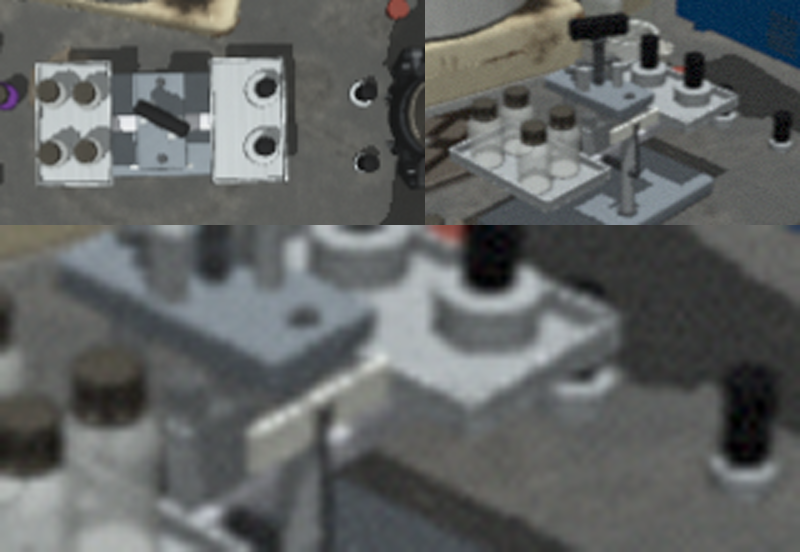

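Both 200 g weights are on the pan. I'll get the beam tilt from how far the bottle caps have shifted in the scene view, compared with the arrested (t3) and fully tilted (t5) pictures.

```bash
python3 - <<'E'
from h import *
S=6
def up(fn,x0,y0,sc,off):
    a=cv2.imread('pics/'+fn); a=a[off[1]:off[3],off[0]:off[2]]
    return cv2.resize(a,None,fx=S/sc,fy=S/sc,interpolation=cv2.INTER_CUBIC)
A=up('t3.png',290,150,2,(510,0,790,270))      # origin 290,150
B=up('t5.png',275,160,2.5,(425,0,800,225))    # origin 275,160
f=grab('scene');C=cv2.resize(cv2.cvtColor(f['pixels'],4)[140:290,270:430],None,fx=S,fy=S,interpolation=cv2.INTER_CUBIC)
cap=[np.array(proj(f,(.434,.077,.201-d))) for d in(0,.02)];print('pred level/stop',np.round(cap,1))
# template: inner-near cap from current
u,v=330,208
w=9;tx,ty=(u-270)*S,(v-140)*S
T=C[ty-w*S:ty+w*S,tx-w*S:tx+w*S]
for n,I,o in(('arrested',A,(290,150)),('stop',B,(275,160)),('now',C,(270,140))):
    r=cv2.matchTemplate(I,T,cv2.TM_CCOEFF_NORMED);_,s,_,l=cv2.minMaxLoc(r)
    print(n,round(s,3),np.round(np.array(l)/S+w+np.array(o),2))
E
```

```text
pred level/stop [[331.3 207. ]
 [331.4 214.2]]
arrested 0.871 [330.17 208.  ]
stop 0.832 [311.83 199.5 ]
now 1.0 [330. 208.]
```

```bash
cat > tilt.py <<'E'
from h import *
import pickle
S=6
def tilt(fr):
    f0=pickle.load(open('f0.pkl','rb'))['scene']
    g=lambda f:cv2.resize(cv2.cvtColor(f['pixels'],cv2.COLOR_RGB2GRAY),None,fx=S,fy=S,interpolation=cv2.INTER_CUBIC)
    A,C=g(f0),g(fr);out=[]
    for n,u,v in(('Lleft',289,228),('Lnear',325,250),('Rright',397,206),('Rnear',379,215)):
        w=7;T=A[(v-w)*S:(v+w)*S,(u-w)*S:(u+w)*S]
        W=C[(v-w-11)*S:(v+w+11)*S,(u-w-3)*S:(u+w+3)*S]
        _,s,_,l=cv2.minMaxLoc(cv2.matchTemplate(W,T,cv2.TM_CCOEFF_NORMED))
        out.append((n,round(s,2),np.round(np.array(l)/S-[3,11],2)))
    return out
E
python3 - <<'E'
from tilt import *
f=grab('scene');pickle.dump(f,open('f8.pkl','wb'))
for o in tilt(f):print(*o)
for p in [(.40,.137,.134),(.44,-.1,.134)]: print(np.array(proj(f,p))-proj(f,np.array(p)-[0,0,.02]))
E
```

```text
Lleft 0.93 [-0.33  0.83]
Lnear 0.98 [0. 1.]
Rright 0.85 [ 0.33 -0.67]
Rnear 0.97 [ 0.  -0.5]
[-0.19996227 -6.96313789]
[ 0.29792739 -6.39887448]
```

The tilt comes out at about +0.022 rad, i.e. left is heavy by about 28 g. That is borderline level, and adding 50 g should give about -0.018, which is a safer margin. I'll let it settle on the way, then add the 50 g.

Emit:
apply_moves --moves '[{"slide":[0,0,0],"rotation":[0,0,0],"claw":0},{"slide":[0,0,0],"rotation":[0,0,0],"claw":0},{"slide":[0,0,0],"rotation":[0,0,0],"claw":0},{"slide":[0,0,0],"rotation":[0,0,0],"claw":0},{"slide":[0,0,0],"rotation":[0,0,0],"claw":0},{"slide":[0,0,0],"rotation":[0,0,0],"claw":0},{"slide":[0,0,0],"rotation":[0,0,0],"claw":0},{"slide":[0,0,0],"rotation":[0,0,0],"claw":0}]'

```text
t: 31.8
tool_pos: [0.4745, -0.244, 0.2388]
ee_rot: [180.0, 0.0, 93.5]
ft_force: [0.3, 0.1, 0.1]
grip_width: 0.043
gripper_force: 0.0
```

Emit:
apply_moves --moves '[{"slide":[-25,-10,0],"rotation":[0,0,0],"claw":0},{"slide":[-48,-17,-20],"rotation":[0,0,0],"claw":0},{"slide":[-48,-17,-65],"rotation":[0,0,0],"claw":0},{"slide":[-48,-17,-110],"rotation":[0,0,0],"claw":0},{"slide":[-48,-17,-155],"rotation":[0,0,0],"claw":0},{"slide":[-48,-17,-195],"rotation":[0,0,0],"claw":0},{"slide":[-48,-17,-215],"rotation":[0,0,0],"claw":0},{"slide":[-48,-17,-217],"rotation":[0,0,0],"claw":0}]'

```text
t: 32.6
tool_pos: [0.4244, -0.2598, 0.0192]
ee_rot: [-179.7, -0.2, 93.5]
ft_force: [-1.2, -0.8, 0.2]
grip_width: 0.0427
gripper_force: 0.0
```

Emit:
apply_moves --moves '[{"slide":[0,0,0],"rotation":[0,0,0],"claw":1},{"slide":[0,0,0],"rotation":[0,0,0],"claw":1},{"slide":[0,0,0],"rotation":[0,0,0],"claw":1},{"slide":[0,0,0],"rotation":[0,0,0],"claw":1},{"slide":[0,0,0],"rotation":[0,0,0],"claw":1}]'

```text
t: 33.1
tool_pos: [0.4273, -0.2616, 0.023]
ee_rot: [179.9, 0.1, 93.5]
ft_force: [-0.6, -0.5, 6.0]
grip_width: 0.0211
gripper_force: 39.5
```

Emit:
apply_moves --moves '[{"slide":[0,0,45],"rotation":[0,0,0],"claw":1},{"slide":[0,0,90],"rotation":[0,0,0],"claw":1},{"slide":[0,0,140],"rotation":[0,0,0],"claw":1},{"slide":[5,10,185],"rotation":[0,0,0],"claw":1},{"slide":[20,45,205],"rotation":[0,0,0],"claw":1},{"slide":[35,90,205],"rotation":[0,0,0],"claw":1},{"slide":[45,135,205],"rotation":[0,0,0],"claw":1},{"slide":[50,170,205],"rotation":[0,0,0],"claw":1}]'

```text
t: 33.9
tool_pos: [0.4771, -0.0879, 0.2275]
ee_rot: [179.9, 0.0, 93.6]
ft_force: [1.0, -0.2, -1.0]
grip_width: 0.0207
gripper_force: 39.3
```

Emit:
apply_moves --moves '[{"slide":[0,5,0],"rotation":[0,0,0],"claw":1},{"slide":[0,5,0],"rotation":[0,0,0],"claw":1},{"slide":[0,5,-30],"rotation":[0,0,0],"claw":1},{"slide":[0,5,-58],"rotation":[0,0,0],"claw":1},{"slide":[0,5,-73],"rotation":[0,0,0],"claw":1},{"slide":[0,5,-79],"rotation":[0,0,0],"claw":1},{"slide":[0,5,-83],"rotation":[0,0,0],"claw":1},{"slide":[0,5,-83],"rotation":[0,0,0],"claw":1}]'

```text
t: 34.7
tool_pos: [0.4771, -0.0864, 0.1442]
ee_rot: [179.9, 0.0, 93.4]
ft_force: [0.1, 1.2, 0.2]
grip_width: 0.0209
gripper_force: 39.6
```

Emit:
apply_moves --moves '[{"slide":[0,0,0],"rotation":[0,0,0],"claw":0.1},{"slide":[0,0,0],"rotation":[0,0,0],"claw":0.1},{"slide":[0,0,0],"rotation":[0,0,0],"claw":0.1},{"slide":[0,0,30],"rotation":[0,0,0],"claw":0.1},{"slide":[0,0,70],"rotation":[0,0,0],"claw":0.1},{"slide":[0,-30,105],"rotation":[0,0,0],"claw":0.1},{"slide":[0,-75,130],"rotation":[0,0,0],"claw":0.1},{"slide":[0,-120,150],"rotation":[0,0,0],"claw":0.1}]'

```text
t: 35.5
tool_pos: [0.4773, -0.206, 0.2962]
ee_rot: [179.8, 0.2, 93.6]
ft_force: [0.5, -0.7, 0.2]
grip_width: 0.0385
gripper_force: 0.0
```

Emit:
apply_moves --moves '[{"slide":[0,-20,0],"rotation":[0,0,0],"claw":0},{"slide":[0,-20,0],"rotation":[0,0,0],"claw":0},{"slide":[0,-20,0],"rotation":[0,0,0],"claw":0},{"slide":[0,-20,0],"rotation":[0,0,0],"claw":0},{"slide":[0,-20,0],"rotation":[0,0,0],"claw":0},{"slide":[0,-20,0],"rotation":[0,0,0],"claw":0},{"slide":[0,-20,0],"rotation":[0,0,0],"claw":0},{"slide":[0,-20,0],"rotation":[0,0,0],"claw":0}]'

```text
t: 36.3
tool_pos: [0.4766, -0.225, 0.2935]
ee_rot: [180.0, 0.0, 93.5]
ft_force: [0.2, -0.5, -0.0]
grip_width: 0.0426
gripper_force: 0.0
```

Emit:
apply_moves --moves '[{"slide":[0,0,0],"rotation":[0,0,0],"claw":0},{"slide":[0,0,0],"rotation":[0,0,0],"claw":0},{"slide":[0,0,0],"rotation":[0,0,0],"claw":0},{"slide":[0,0,0],"rotation":[0,0,0],"claw":0},{"slide":[0,0,0],"rotation":[0,0,0],"claw":0},{"slide":[0,0,0],"rotation":[0,0,0],"claw":0},{"slide":[0,0,0],"rotation":[0,0,0],"claw":0},{"slide":[0,0,0],"rotation":[0,0,0],"claw":0}]'

```text
t: 37.1
tool_pos: [0.4766, -0.2253, 0.2936]
ee_rot: [180.0, 0.0, 93.5]
ft_force: [-0.0, 0.4, -0.1]
grip_width: 0.0428
gripper_force: 0.0
```

```bash
python3 - <<'E'
from tilt import *
f=grab('top');a=cv2.cvtColor(f['pixels'],4);f=grab('scene');b=cv2.cvtColor(f['pixels'],4)
pickle.dump(f,open('f9.pkl','wb'))
for o in tilt(f):print(*o)
cv2.imwrite('pics/t9.png',np.vstack([np.hstack([cv2.resize(a[170:260,255:425],(425,225),interpolation=2),cv2.resize(b[160:260,275:425],(375,225),interpolation=2)]),cv2.resize(b[190:235,315:425],(800,327),interpolation=2)]))
E
```

```text
Lleft 0.94 [-0.17 -0.67]
Lnear 0.98 [ 0.   -0.83]
Rright 0.86 [0.  0.5]
Rnear 0.97 [-0.17  1.17]
```

View pics/t9.png

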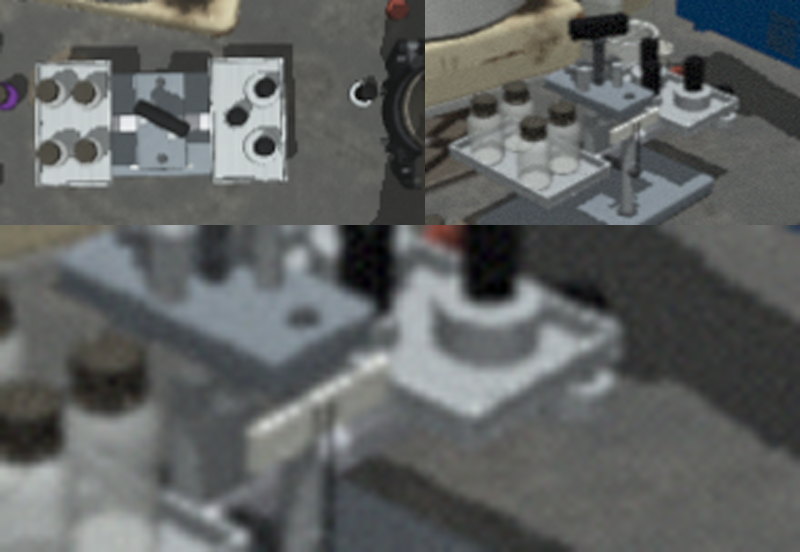

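The weights stand on the pan and the tilt is about -0.02 rad, which is level and symmetric with the previous state, so the bottles total about 425 g. I'll let it settle while moving over the handle.

Emit:
apply_moves --moves '[{"slide":[0,20,30],"rotation":[0,0,-6],"claw":-0.1},{"slide":[0,50,40],"rotation":[0,0,-12],"claw":-0.1},{"slide":[0,85,40],"rotation":[0,0,-18],"claw":-0.1},{"slide":[-2,120,40],"rotation":[0,0,-24],"claw":-0.1},{"slide":[-4,155,40],"rotation":[0,0,-30],"claw":-0.1},{"slide":[-6,190,40],"rotation":[0,0,-30],"claw":-0.1},{"slide":[-6,226,40],"rotation":[0,0,-30],"claw":-0.1},{"slide":[-6,226,40],"rotation":[0,0,-30],"claw":-0.1}]'

```text
t: 38.0
tool_pos: [0.4702, 0.007, 0.3342]
ee_rot: [180.0, -0.1, 64.0]
ft_force: [-0.2, -0.1, -0.5]
grip_width: 0.047
gripper_force: 0.0
```

Emit:
apply_moves --moves '[{"slide":[0,0,0],"rotation":[0,0,0],"claw":-0.1},{"slide":[0,0,0],"rotation":[0,0,0],"claw":-0.1},{"slide":[0,0,0],"rotation":[0,0,0],"claw":-0.1},{"slide":[0,0,0],"rotation":[0,0,0],"claw":-0.1},{"slide":[0,0,0],"rotation":[0,0,0],"claw":-0.1},{"slide":[0,0,0],"rotation":[0,0,0],"claw":-0.1},{"slide":[0,0,0],"rotation":[0,0,0],"claw":-0.1},{"slide":[0,0,0],"rotation":[0,0,0],"claw":-0.1}]'

```text
t: 38.8
tool_pos: [0.4705, 0.0006, 0.3336]
ee_rot: [180.0, 0.0, 63.5]
ft_force: [-0.2, 0.3, -0.4]
grip_width: 0.0472
gripper_force: 0.0
```

Emit:
apply_moves --moves '[{"slide":[0,0,0],"rotation":[0,0,0],"claw":-0.1},{"slide":[0,0,0],"rotation":[0,0,0],"claw":-0.1},{"slide":[0,0,0],"rotation":[0,0,0],"claw":-0.1},{"slide":[0,0,0],"rotation":[0,0,0],"claw":-0.1},{"slide":[0,0,0],"rotation":[0,0,0],"claw":-0.1},{"slide":[0,0,0],"rotation":[0,0,0],"claw":-0.1},{"slide":[0,0,0],"rotation":[0,0,0],"claw":-0.1},{"slide":[0,0,0],"rotation":[0,0,0],"claw":-0.1}]'

```text
t: 39.6
tool_pos: [0.4705, 0.0006, 0.3335]
ee_rot: [180.0, 0.0, 63.5]
ft_force: [-0.4, 0.1, 1.2]
grip_width: 0.0469
gripper_force: 0.0
```

```bash
python3 - <<'E'
from tilt import *
r=[]
for i in range(4):
    f=grab('scene');r.append([o[2][1] for o in tilt(f)])
print(np.mean(r,0));w=grab('wrist','w10.png');print(np.round(proj(w,(.471,0,.267))),np.round(proj(w,(.4843,.0267,.267))))
E
```

```text
[-0.79 -0.83  0.67  1.33]
[317. 212.] [317. 173.]
```

View pics/w10.png

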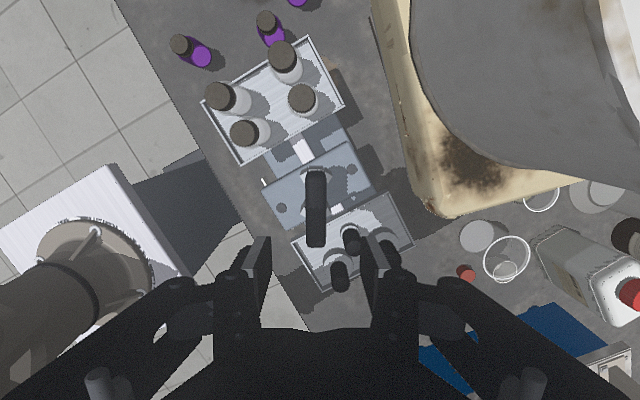

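The handle is seen at (315,170-247), under the gripper as predicted. Both the 400 g and 450 g states read within the marks. Now I'll re-arrest the beam.

Emit:
apply_moves --newtons 80 --moves '[{"slide":[0,0,-45],"rotation":[0,0,0],"claw":-0.1},{"slide":[0,0,-80],"rotation":[0,0,0],"claw":-0.1},{"slide":[0,0,-94],"rotation":[0,0,0],"claw":-0.1},{"slide":[0,0,-95],"rotation":[0,0,0],"claw":-0.1},{"slide":[0,0,-95],"rotation":[0,0,0],"claw":1},{"slide":[0,0,-95],"rotation":[0,0,0],"claw":1},{"slide":[0,0,-95],"rotation":[0,0,0],"claw":1},{"slide":[0,0,-95],"rotation":[0,0,0],"claw":1}]'

```text
t: 40.65
tool_pos: [0.4712, 0.0012, 0.2405]
ee_rot: [179.9, -0.0, 63.4]
ft_force: [-2.8, -0.4, 6.3]
grip_width: 0.0145
gripper_force: 79.6
```

Emit:
apply_moves --moves '[{"slide":[0,0,0],"rotation":[0,0,0],"claw":1},{"slide":[0,0,4],"rotation":[0,0,0],"claw":1},{"slide":[0,0,7],"rotation":[0,0,0],"claw":1},{"slide":[0,0,7],"rotation":[0,0,0],"claw":1}]'

```text
t: 41.05
tool_pos: [0.4708, 0.0011, 0.2456]
ee_rot: [180.0, -0.1, 63.5]
ft_force: [1.4, 2.3, -7.8]
grip_width: 0.0148
gripper_force: 78.1
```

Emit:
apply_moves --moves '[{"slide":[0,0,0.5],"rotation":[0,0,-8],"claw":1},{"slide":[0,0,0.5],"rotation":[0,0,-16],"claw":1},{"slide":[0,0,0.5],"rotation":[0,0,-24],"claw":1},{"slide":[0,0,0.5],"rotation":[0,0,-32],"claw":1},{"slide":[0,0,0.5],"rotation":[0,0,-40],"claw":1},{"slide":[0,0,0.5],"rotation":[0,0,-48],"claw":1},{"slide":[0,0,0.5],"rotation":[0,0,-56],"claw":1},{"slide":[0,0,0.5],"rotation":[0,0,-60],"claw":1}]'

```text
t: 41.85
tool_pos: [0.4717, -0.0003, 0.246]
ee_rot: [179.9, -0.1, 3.2]
ft_force: [5.5, -0.6, -8.0]
grip_width: 0.0147
gripper_force: 78.1
```

Emit:
apply_moves --moves '[{"slide":[0,0,0],"rotation":[0,0,0],"claw":1},{"slide":[0,0,-5],"rotation":[0,0,0],"claw":1},{"slide":[0,0,-11],"rotation":[0,0,0],"claw":1},{"slide":[0,0,-17],"rotation":[0,0,0],"claw":1},{"slide":[0,0,-23],"rotation":[0,0,0],"claw":1},{"slide":[0,0,-26],"rotation":[0,0,0],"claw":1},{"slide":[0,0,-26],"rotation":[0,0,0],"claw":1}]'

```text
t: 42.55
tool_pos: [0.4717, -0.0001, 0.2208]
ee_rot: [179.9, -0.1, 3.5]
ft_force: [3.4, -1.7, -1.4]
grip_width: 0.0143
gripper_force: 79.2
```

Emit:
apply_moves --moves '[{"slide":[0,0,-3],"rotation":[0,0,0],"claw":1},{"slide":[0,0,-3],"rotation":[0,0,0],"claw":1},{"slide":[0,0,-3],"rotation":[0,0,0],"claw":-0.1},{"slide":[0,0,-3],"rotation":[0,0,0],"claw":-0.1},{"slide":[0,0,-3],"rotation":[0,0,0],"claw":-0.1},{"slide":[0,0,25],"rotation":[0,0,0],"claw":-0.1},{"slide":[0,0,70],"rotation":[0,0,0],"claw":-0.1},{"slide":[0,0,110],"rotation":[0,0,0],"claw":-0.1}]'

```text
t: 43.35
tool_pos: [0.4697, 0.0011, 0.331]
ee_rot: [-180.0, 0.1, 3.5]
ft_force: [1.1, -0.5, 0.1]
grip_width: 0.0472
gripper_force: 0.0
```

Emit:
apply_moves --moves '[{"slide":[0,-45,0],"rotation":[0,0,0],"claw":-0.1},{"slide":[0,-90,0],"rotation":[0,0,0],"claw":-0.1},{"slide":[0,-135,0],"rotation":[0,0,0],"claw":-0.1},{"slide":[0,-180,0],"rotation":[0,0,0],"claw":-0.1},{"slide":[0,-200,0],"rotation":[0,0,0],"claw":-0.1},{"slide":[0,-200,0],"rotation":[0,0,0],"claw":-0.1}]'

```text
t: 43.95
tool_pos: [0.4694, -0.2026, 0.3289]
ee_rot: [-179.9, 0.1, 3.1]
ft_force: [-0.3, -0.1, 0.3]
grip_width: 0.0466
gripper_force: 0.0
```

```bash
python3 - <<'E'
from tilt import *
f0=pickle.load(open('f0.pkl','rb'))['scene']
f=grab('scene');b=cv2.cvtColor(f['pixels'],4);f=grab('top');a=cv2.cvtColor(f['pixels'],4);b0=cv2.cvtColor(f0['pixels'],4)
z=lambda b:cv2.resize(b[160:260,290:420],(390,300),interpolation=2)
cv2.imwrite('pics/t11.png',np.vstack([np.hstack([z(b0),z(b)]),cv2.resize(a[165:260,255:425],(780,436),interpolation=2)[:300]]))
E
```

```text
(no output)
```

View pics/t11.png

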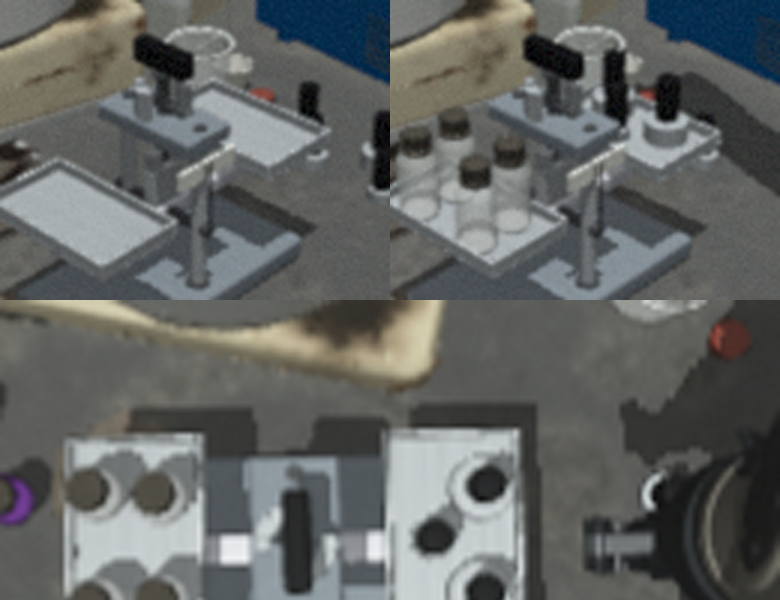

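The handle is down at its starting position (552,57 against 162,57 in the first picture). The bottles and three weights are on their pans, and the 100 g weight is on the bench. Handing in.

```bash
python3 -c "
from cell import arm
print(arm.close_job())"
```

```text
the job is handed in; nothing more can be done
None
```

I handed the job in with all four bottles (about 425 g by tilt estimate) on the left pan, 200+200+50 g on the right and the beam arrested again; before arresting, camera estimates put the free beam 0.02–0.03 rad right-side down (limit 0.03), and the judge gave no verdict.

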